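# Level the setting plate and hold the spirit level down for the lock nut

### The arm

A 7-joint arm with a two-finger parallel gripper is mounted at the origin on a cart in front of the work surface, level with it; the furniture and walls round the work are solid. World frame = base frame: x ahead of the robot, y to its left, z up, the work surface at z = 0. Lengths are in m, angles in rad, forces in N, time in s.
With the tool pointing down it reaches from about 0.4 to 0.875 m from the base axis. Payload 6.5 kg.
Tool frame: the origin (TCP) lies between the finger pads, 19 mm behind the fingertips; this is the grasp point; z points along the fingers, x is the direction in which the jaws open and shut, and the axes are right-handed (so a half turn about z gives the same grasp; the last joint's range is limited). The gripper opens to 88 mm and grips with 3 to 60 N. Pads are 18 mm wide; open, the fingers measure 123 mm over their backs; the gripper's body (75 mm by 187 mm) begins 45 mm behind the grasp point.
Start: joints at [1.207, 0.536, -0.004, 1.538, 0.003, 1.067, -0.071], TCP at [0.191, -0.621, 0.257] pointing down, gripper open.
Joint ranges: [-2.7, 2.7], [-0.37, 2.16], [-1.27, 1.26], [0.24, 2.4], [-1.31, 4.45], [0.19, 1.91], [-2.76, 2.76]. Speed limits (rad/s): [2.39, 2.39, 3.14, 3.14, 3.14, 3.14, 3.14].

### API

Orientations are given as a rotation vector (axis times angle).
In Python, from cell import r, optics gives the robot as it stands. The module is installed in compiled form; this text tells all that it offers.
- The arm moves only by the tool arm_command, never from a script. Its argument "commands" is a list that holds one entry, the list of rows, each a list of 7 numbers: the shift along the tool's x, y, z in m, then the turn, a rotation vector about the tool's x, y, z in rad, then the finger opening in m, from 0 to 0.0881. In form: [[[dx, dy, dz, wx, wy, wz, claw], ...]]. A call has 1 to 8 rows; each row shifts and turns the pose as measured when the row begins, along the tool's axes as they then stand; what a row does not reach is not made up. A row lasts 1/10 s, in which the tool goes at most 50 mm and 8.59 degrees, less where a joint would pass 70% of its speed; a pose out of reach is approached as far as the arm can. A call is refused whole if a number of a shift passes 0.05 or a number of a turn 0.15, either way. A call with a gripper value outside its range is refused whole. The fingers move at their own pace and stop on an object; "squeeze" is the grip in N (left out, the last holds). Time passes only in rows, so rows that do not move let the fingers close. It gives the time, the measured TCP pose, the force and the opening at its end, in the units of the state.
- r.get_obs(): the state, without advancing time (a new reading comes with each control period).
- optics.capture(name): name is "scene" or "top" or "wrist"; returns the picture (480x640x3 uint8, red, green, blue); there is no depth.
- optics.camera_model(name): a dict with "mtx" (3x3 intrinsics, pixels), "k1" (the pictures are not rectified: a ray, as slopes to the right and down, at radius r is drawn at 1 + k1 r^2 times it, then the intrinsics apply), "position" and "rotation" of the camera in the world; the wrist camera has in their place "hand_eye" (4x4, takes a point from camera to tool coordinates, whose origin is the TCP and whose axes are the tool frame's). Camera axes: x right, y up, looking along -z (the intrinsics and any distortion apply to the point x, -y, -z); pixel columns grow to the right and rows downward; lengths in m; the calibration is good to about 2 mm. A picture is of the moment at which its call begins: read the wrist's pose just before it. camera_model takes no time and is no camera call.
- r.finish_job(): hands the job in, once; it reports no verdict.
The state is a dict: "clock": time; "joints": joint angles; "qd": joint speeds; "joint_torque": joint torques, N m; "tool_pos": TCP position; "tcp_rot": TCP orientation; "wrist_force": force on the tool from outside, world axes, zero at the start; "moment": the same for the moment, N m; "finger_gap": opening from 0.0 (shut) to 1.0 (fully open).
Only numpy, scipy, OpenCV 4.12 (cv2) and the standard library are available. Lean on these libraries where they do the work, as an engineer would, in place of code of your own. Each camera call takes 0.05 s, during which the arm holds its last target.

### The job

The pastry setting plate slopes down towards its hand knob. Lay the spirit level fully home in the long pocket of the plate and let go of it, then turn the knob of the screw foot until the bubble stands centred between the two black lines. Finally press down firmly on the level with the fingers, and finish while still pressing it like that, the bubble still centred, so that I can run up the lock nut underneath.

Things in the scene. Friction and masses are not known exactly. Their poses are not given: they have to be found in the camera images.
- level: Spirit level: a bare aluminium block with black end caps, 24 (x) x 140 (y) x 40 (z) mm, 0.2 to 0.31 kg, lying flat on the draining board (5 mm above the worktop), about along world y. Origin: centre of its underside; y along its length, z up. Solid, to be gripped across the 24 mm, from its black -y end to 14 mm past the middle. It may lie in the pocket either way round.
- level_top (a point): Middle of the level's flat top, 40 mm above its underside: the place to grip and to press. Grip with the TCP about 10 mm below this point (30 mm above the underside), so that the fingertips stay clear of the plate's top when the level is seated.
- vial (a point): Top of the spirit vial, midway between its two black lines; 38 mm from the level's middle towards its own +y end. The vial is a yellow-green tube 48 mm long along the level's y, in an open window of the level's top; the pale bubble in it is 16 mm long, the black lines 20 mm apart.
- bubble (a joint): Place of the bubble along the vial: m from the centre between the black lines, positive towards the level's own +y end; stops at 0.0155 either way. It runs towards the higher end, about 10 mm per degree (0.57 m per rad) of slope, and takes about 1.5 s to settle. 0 when level.
- pocket (a point): Centre of the floor of the long pocket in the setting plate, a square steel plate of 190 x 190 x 14 mm, top about 48 mm above the worktop, that stands fast. Pocket: 28 (x) x 144 (y) mm, 7 mm deep, square walls, so the level has 2 mm of room on each side. Axes of the plate: x across the pocket, y along it and away from the knob, z out of the plate. It tips about two feet 75 mm away in +y.
- knob_grip (a point): Point on the axis of the screw foot's black hand knob (40 mm across, 24 mm tall), 12 mm below the knob's top, 72 mm above the worktop whatever the turn. Gripped from above with the TCP here the fingertips clear the lug below. Clockwise seen from above raises the knob side of the plate. It turns stiffly (0.1 N m) and stays where it is left.
- lug (a point): Where the screw's axis leaves the lug of the plate, at the height of the plate's top: 12 mm below the knob when the plate is level. It is 58 mm in x and -120 mm in y from the pocket's middle (plate axes), and 195 mm from the feet the plate tips about. It rises 8 mm per turn of the knob, so the bubble moves about 3.7 mm per rad. At the start it is low by 1.5 to 3.3 rad of turning.
- stand: The setting plate's stand, which carries the plate, its screw foot and knob and is moved by nothing. Origin: on the worktop below the middle of the square plate; axes as the pocket's, but upright.
- espresso_cup: Bystander: small striped white cup, 65 x 88 x 50 mm, upright; origin at the centre of its underside.
- dropper_bottle: Bystander: amber dropper bottle, 34 mm across, 102 mm tall; origin at the centre of its underside.
- kitchen_timer: Bystander: round white and grey timer, 59 mm across, 46 mm tall; origin at the centre of its underside.
- spoon: Bystander: steel spoon, 201 x 43 x 14 mm, lying on the draining board; origin at the centre of its underside.
- salt_shaker: Bystander: salt shaker, 44 mm across, 90 mm tall; origin at the centre of its underside.
- teaspoon: Bystander: steel teaspoon, 139 x 30 x 10 mm, lying at the front edge of the worktop; origin at the centre of its underside.

How it is judged:
By the outcome, as a careful person would: the job done as asked, in the order asked, and still so for the second after the job is handed in, while the arm keeps its last pose, push and grip.
It also fails if it takes over 67 s, if anything falls off the work surface, if the arm or the gripper's body presses on something with over 40 N, if the wrist force passes 120 N, or if a joint passes its speed limit or range.

## Working session

There is one attempt and no reset: what is moved stays moved. The work goes in short steps, Python scripts to look and compute and a tool call to move; the robot and the scene stay as the last step left them, time stands still between calls to the robot, and variables do not carry over. Pictures are saved under pics/ and viewed, and the job is handed in when it is done.

Besides the shell and the picture viewer there is one more tool, called after "Call:" as name([rows], argument=value, ...), one row to a line, values as JSON. arm_command: Moves the arm, as the interface text tells. Its arguments: {"type":"object","properties":{"commands":{"type":"array","items":{"type":"array","items":{"type":"array","items":{"type":"number"}}}},"squeeze":{"type":"number"}},"required":["commands"]}

```bash
mkdir -p pics; ls; python3 - <<'E'
from cell import r, optics
import cv2
o=r.get_obs(); print(o)
for n in ["scene","top","wrist"]:
    im=optics.capture(n); cv2.imwrite(f"pics/{n}0.png",im[:,:,::-1])
    print(n,optics.camera_model(n))
E
```

```text
pics
{'clock': 0.0, 'joints': array([ 1.20679398,  0.53717031, -0.00443997,  1.53887623,  0.00260069,
        1.06727422, -0.0712381 ]), 'qd': array([ 1.31795832e-03, -1.23419906e-04,  3.49286723e-04,  9.45675203e-04,
        6.21786198e-05,  1.85923875e-03,  1.66395469e-04]), 'joint_torque': array([ 4.11481651e-04, -5.70975494e+01,  9.91254374e-01, -2.51602113e+01,
       -5.61747572e-02,  1.80254190e-02,  1.74562902e-04]), 'tool_pos': array([ 0.19053864, -0.62083695,  0.25653513]), 'tcp_rot': array([-2.52570784e+00,  1.86671467e+00,  2.28716621e-03]), 'wrist_force': array([-0.0981527 , -0.30025716, -0.180244  ]), 'moment': array([ 0.0127946 , -0.03524573, -0.02234948]), 'finger_gap': 0.9965030432891615}
scene {'mtx': array([[455.69707534,   0.        , 311.46065502],
       [  0.        , 455.69707534, 240.16672147],
       [  0.        ,   0.        ,   1.        ]]), 'k1': -0.011217440368959553, 'position': array([ 0.61972968, -0.66676725,  0.85258648]), 'rotation': array([0.65834937, 0.03560995, 0.14616936])}
top {'mtx': array([[550.06182933,   0.        , 313.83890376],
       [  0.        , 550.06182933, 234.58864797],
       [  0.        ,   0.        ,   1.        ]]), 'k1': -0.1546454116323491, 'position': array([-0.20081235, -0.37427431,  1.25871444]), 'rotation': array([ 0.50910853, -0.35036904, -1.14636924])}
wrist {'mtx': array([[375.723481  ,   0.        , 324.02612678],
       [  0.        , 375.723481  , 243.71414648],
       [  0.        ,   0.        ,   1.        ]]), 'k1': -0.06063996781140804, 'hand_eye': array([[ 9.99999851e-01,  3.89301807e-04, -3.81800763e-04,
        -6.93874628e-05],
       [ 2.58457879e-04, -9.54949879e-01, -2.96767016e-01,
        -7.49544470e-02],
       [-4.80132528e-04,  2.96766873e-01, -9.54949838e-01,
        -1.28762308e-01],
       [ 0.00000000e+00,  0.00000000e+00,  0.00000000e+00,
         1.00000000e+00]])}
```

View pics/scene0.png

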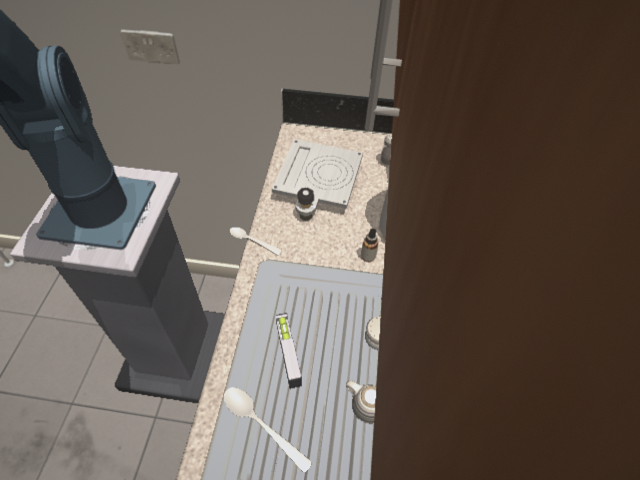

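View pics/top0.png

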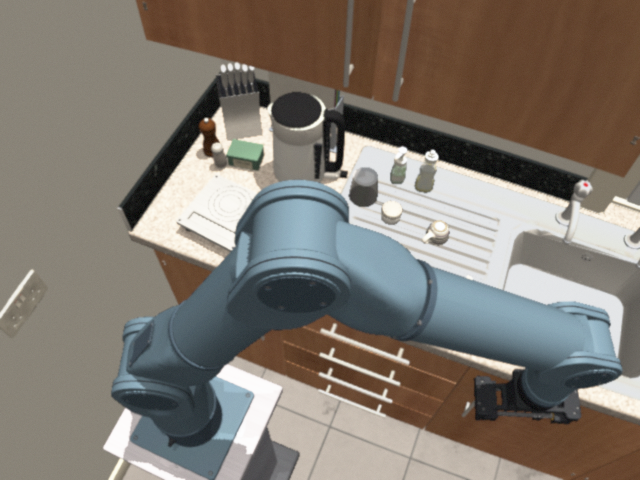

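View pics/wrist0.png

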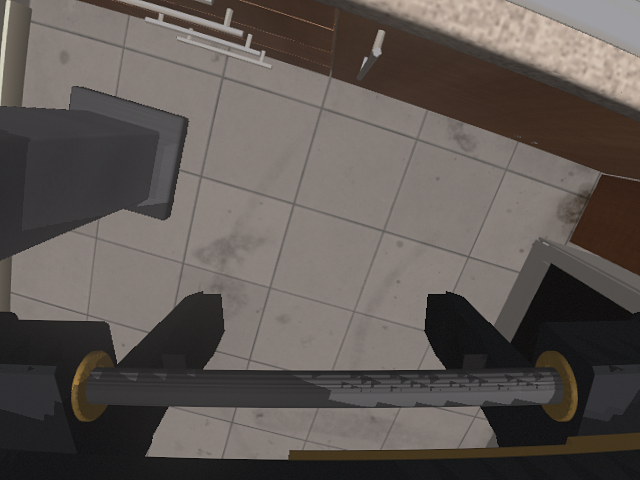

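The scene view shows the level at about (288,348), its vial end at top (283,328). The plate is at (318,172) with its pocket at (292,165) and the knob at (306,195). The top view has the arm in the way.

```bash
cat > h.py <<'E'
import numpy as np, cv2
from scipy.spatial.transform import Rotation as R
from cell import r, optics
def cam(n,obs=None):
    m=optics.camera_model(n); K=m['mtx'];k1=m['k1']
    if n=='wrist':
        o=obs; T=np.eye(4);T[:3,:3]=R.from_rotvec(o['tcp_rot']).as_matrix();T[:3,3]=o['tool_pos']
        T=T@m['hand_eye']; return K,k1,T[:3,:3],T[:3,3]
    return K,k1,R.from_rotvec(m['rotation']).as_matrix(),m['position']
def rays(C,px):
    K,k1,Rm,p=C
    u=cv2.undistortPoints(np.array(px,float).reshape(-1,1,2),K,np.array([k1,0,0,0,0.]))[:,0]
    d=np.c_[u[:,0],-u[:,1],-np.ones(len(u))]
    return d@Rm.T
def onz(C,px,z):
    d=rays(C,px); p=C[3]; return p+d*((z-p[2])/d[:,2])[:,None]
def proj(C,P):
    K,k1,Rm,p=C; c=(np.array(P,float).reshape(-1,3)-p)@Rm
    x=np.c_[c[:,0],-c[:,1]]/-c[:,2:3]; r2=(x**2).sum(1,keepdims=True); x=x*(1+k1*r2)
    return x*K[0,0]+K[:2,2]
def shot(n,name):
    o=r.get_obs(); im=optics.capture(n)[:,:,::-1].copy(); cv2.imwrite(f'pics/{name}.png',im); return o,im
def crop(im,x0,y0,x1,y1,s,name):
    cv2.imwrite(f'pics/{name}.png',cv2.resize(im[y0:y1,x0:x1],None,fx=s,fy=s,interpolation=cv2.INTER_CUBIC))
E
python3 - <<'E'
from h import *
im=cv2.imread('pics/scene0.png')
crop(im,260,130,380,220,6,'c1'); crop(im,260,300,380,400,6,'c2')
E
```

```text
(no output)
```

View pics/c1.png

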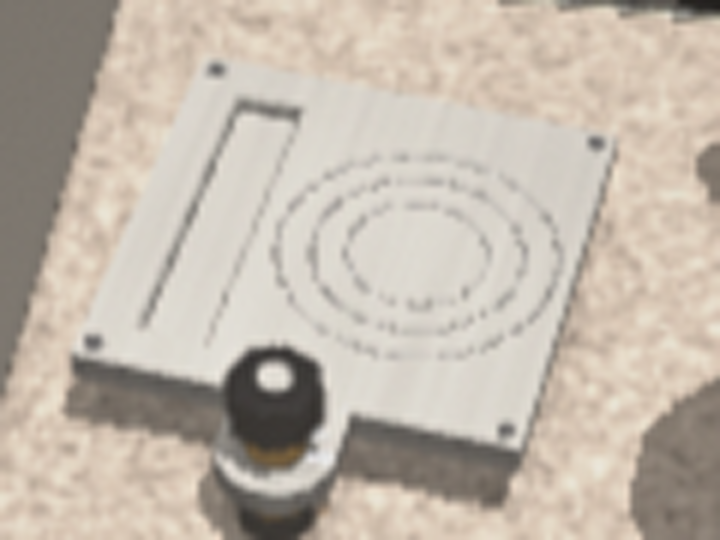

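View pics/c2.png

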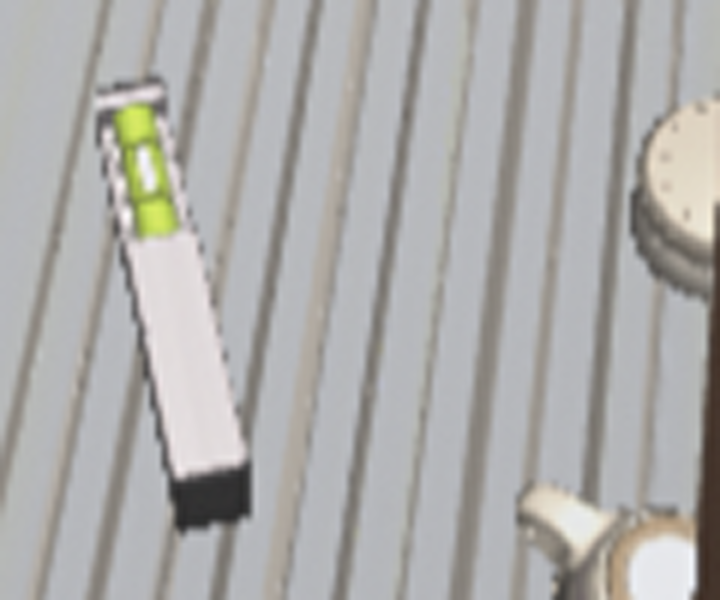

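```bash
python3 - <<'E'
from h import *
np.set_printoptions(precision=4,suppress=True)
C=cam('scene')
lv=np.array([[97,92],[165,85],[172,478],[248,460]])/6+[260,300]
P=onz(C,lv,.045);print(P, P.mean(0), 'yaw',[np.arctan2(-(P[a]-P[b])[0],(P[a]-P[b])[1]) for a,b in((0,2),(1,3))],np.linalg.norm(P[0]-P[2]),np.linalg.norm(P[0]-P[1]))
pk=np.array([[238,103],[302,110],[143,327],[207,345]])/6+[260,130]
P=onz(C,pk,.047);print(P, P.mean(0), 'yaw',[np.arctan2(-(P[a]-P[b])[0],(P[a]-P[b])[1]) for a,b in((0,2),(1,3))],np.linalg.norm(P[0]-P[2]),np.linalg.norm(P[0]-P[1]))
pl=np.array([[205,58],[618,138],[75,360],[522,452]])/6+[260,130]
P=onz(C,pl,.047);print('plate',P,P.mean(0),[np.arctan2(-(P[a]-P[b])[0],(P[a]-P[b])[1]) for a,b in((0,2),(1,3))])
kn=np.array([[275,377]])/6+[260,130]
print('knob',onz(C,kn,.084))
o=r.get_obs();T=R.from_rotvec(o['tcp_rot']).as_matrix();print(T)
for n,c in (('tim',(700,170)),('spoon',(0,0))): print(n,onz(C,[np.array(c)/6+[260,300]],.04))
print('edge',onz(C,[[256,250],[200,440],[282,125]],0))
print('scene2',onz(C,[[371,240]],.1), onz(C,[[385,215]],.1), onz(C,[[268,262]],0), onz(C,[[232,395],[305,465]],.01))
E
```

```text
[[ 0.4972 -0.2446  0.045 ]
 [ 0.519  -0.2386  0.045 ]
 [ 0.5448 -0.3696  0.045 ]
 [ 0.5666 -0.3606  0.045 ]] [ 0.5319 -0.3034  0.045 ] yaw [np.float64(0.3639983683875014), np.float64(0.3723135215947932)] 0.13375624114773643 0.02257827232182216
[[0.4623 0.2554 0.047 ]
 [0.4909 0.2554 0.047 ]
 [0.4462 0.1126 0.047 ]
 [0.4739 0.1066 0.047 ]] [0.4683 0.1825 0.047 ] yaw [np.float64(-0.11201693076219728), np.float64(-0.11380637984013495)] 0.14375520435269504 0.028638134793122823
plate [[0.4427 0.283  0.047 ]
 [0.6304 0.2597 0.047 ]
 [0.4224 0.0897 0.047 ]
 [0.6071 0.0685 0.047 ]] [0.5257 0.1752 0.047 ] [np.float64(-0.10493579543539291), np.float64(-0.12110679651962514)]
knob [[0.5094 0.0584 0.084 ]]
[[ 0.2935 -0.956  -0.0005]
 [-0.956  -0.2935  0.0012]
 [-0.0013  0.0001 -1.    ]]
tim [[ 0.6971 -0.2399  0.04  ]]
spoon [[ 0.457  -0.2126  0.04  ]]
edge [[ 0.4112 -0.0612  0.    ]
 [ 0.4053 -0.4844  0.    ]
 [ 0.3859  0.3975  0.    ]]
scene2 [[ 0.6674 -0.0692  0.1   ]] [[0.6931 0.005  0.1   ]] [[ 0.4457 -0.0901 -0.    ]] [[ 0.4432 -0.4013  0.01  ]
 [ 0.5951 -0.4985  0.01  ]]
```

Level about (0.532,-0.303), yaw 0.37; pocket about (0.468,0.183), yaw -0.11; knob (0.509,0.058). Next is a row planner, with a first target above the level.

```bash
cat >> h.py <<'E'
def plan(pos,yaw,n=None,vmax=.045,wmax=.14,obs=None,prec=3):
    """rows to bring TCP to pos, tool down with tool x at world yaw"""
    o=obs or r.get_obs(); T0=R.from_rotvec(o['tcp_rot'])
    c,s=np.cos(yaw),np.sin(yaw)
    Tt=R.from_matrix(np.array([[c,s,0],[s,-c,0],[0,0,-1.]]))
    w=(T0.inv()*Tt).as_rotvec(); d=np.array(pos)-o['tool_pos']
    k=max(np.linalg.norm(d)/vmax,np.linalg.norm(w)/wmax); k=n or max(1,int(np.ceil(k)))
    print('clock',o['clock'],'d',d.round(4),'w',w.round(4),'rows',k)
    for i in range(k):
        Ti=T0*R.from_rotvec(w*i/k)
        print(list((np.r_[Ti.inv().apply(d/k),w/k]).round(prec)+0.))
E
python3 - <<'E'
from h import *
plan([.532,-.303,.24],.368)
E
```

```text
clock 0.15 d [ 0.3414  0.318  -0.0168] w [-1.0000e-03  1.1000e-03 -1.6409e+00] rows 12
[np.float64(-0.017), np.float64(-0.035), np.float64(0.001), np.float64(0.0), np.float64(0.0), np.float64(-0.137)]
[np.float64(-0.012), np.float64(-0.037), np.float64(0.001), np.float64(0.0), np.float64(0.0), np.float64(-0.137)]
[np.float64(-0.007), np.float64(-0.038), np.float64(0.001), np.float64(0.0), np.float64(0.0), np.float64(-0.137)]
[np.float64(-0.002), np.float64(-0.039), np.float64(0.001), np.float64(0.0), np.float64(0.0), np.float64(-0.137)]
[np.float64(0.004), np.float64(-0.039), np.float64(0.001), np.float64(0.0), np.float64(0.0), np.float64(-0.137)]
[np.float64(0.009), np.float64(-0.038), np.float64(0.001), np.float64(0.0), np.float64(0.0), np.float64(-0.137)]
[np.float64(0.014), np.float64(-0.036), np.float64(0.001), np.float64(0.0), np.float64(0.0), np.float64(-0.137)]
[np.float64(0.019), np.float64(-0.034), np.float64(0.001), np.float64(0.0), np.float64(0.0), np.float64(-0.137)]
[np.float64(0.023), np.float64(-0.031), np.float64(0.001), np.float64(0.0), np.float64(0.0), np.float64(-0.137)]
[np.float64(0.027), np.float64(-0.028), np.float64(0.001), np.float64(0.0), np.float64(0.0), np.float64(-0.137)]
[np.float64(0.031), np.float64(-0.024), np.float64(0.001), np.float64(0.0), np.float64(0.0), np.float64(-0.137)]
[np.float64(0.034), np.float64(-0.019), np.float64(0.001), np.float64(0.0), np.float64(0.0), np.float64(-0.137)]
```

Call:
arm_command([
  [[-0.017,-0.035,0.001,0,0,-0.137,0.088],[-0.012,-0.037,0.001,0,0,-0.137,0.088],[-0.007,-0.038,0.001,0,0,-0.137,0.088],[-0.002,-0.039,0.001,0,0,-0.137,0.088],[0.004,-0.039,0.001,0,0,-0.137,0.088],[0.009,-0.038,0.001,0,0,-0.137,0.088],[0.014,-0.036,0.001,0,0,-0.137,0.088],[0.019,-0.034,0.001,0,0,-0.137,0.088]],
])

```text
clock: 0.95
tool_pos: [0.4157, -0.4026, 0.2455]
tcp_rot: [3.132, -0.232, -0.01]
wrist_force: [0.7, -0.2, 0.2]
finger_gap: 0.995
```

```bash
sed -i 's/print(list((np.r_\[\(.*\)\]).round(prec)+0.))/print([float(x) for x in (np.r_[\1]).round(prec)+0.])/' h.py; python3 - <<'E'
from h import *
plan([.532,-.303,.24],.368)
o=r.get_obs();print(o['tool_pos'],o['qd'].round(2))
E
```

```text
clock 0.95 d [ 0.1163  0.0996 -0.0055] w [-0.0006  0.0067 -0.5159] rows 4
[0.025, -0.029, 0.001, 0.0, 0.002, -0.129]
[0.029, -0.025, 0.001, 0.0, 0.002, -0.129]
[0.032, -0.022, 0.001, 0.0, 0.002, -0.129]
[0.034, -0.017, 0.001, 0.0, 0.002, -0.129]
[ 0.41567895 -0.40261501  0.24545025] [-0.4   0.06 -0.41 -0.    0.22  0.02  0.54]
```

Little lag.

Call:
arm_command([
  [[0.025,-0.029,0.001,0,0.002,-0.129,0.088],[0.029,-0.025,0.001,0,0.002,-0.129,0.088],[0.032,-0.022,0.001,0,0.002,-0.129,0.088],[0.034,-0.017,0.001,0,0.002,-0.129,0.088],[0,0,0,0,0,0,0.088]],
])

```text
clock: 1.45
tool_pos: [0.539, -0.2912, 0.2402]
tcp_rot: [-3.074, -0.625, -0.006]
wrist_force: [-0.1, 1.2, -0.1]
finger_gap: 1.0
```

```bash
python3 - <<'E'
from h import *
o,im=shot('wrist','w1');o2,im2=shot('top','t1')
print(o['tool_pos'],R.from_rotvec(o['tcp_rot']).as_matrix().round(4))
E
```

```text
[ 0.53899209 -0.29123606  0.24022189] [[ 0.9205  0.3907  0.0028]
 [ 0.3906 -0.9205  0.0049]
 [ 0.0045 -0.0034 -1.    ]]
```

View pics/w1.png

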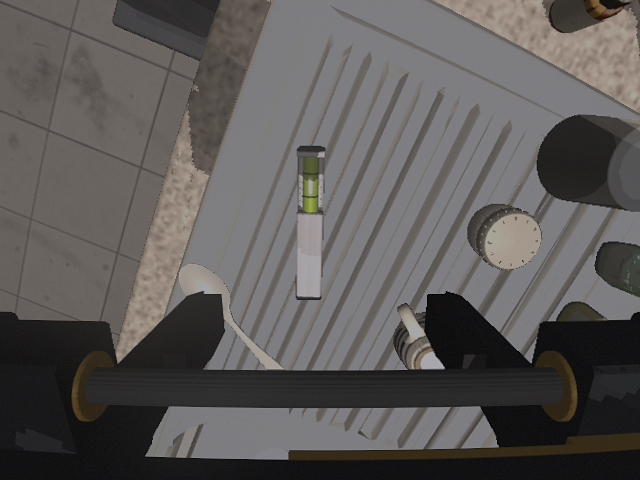

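View pics/t1.png

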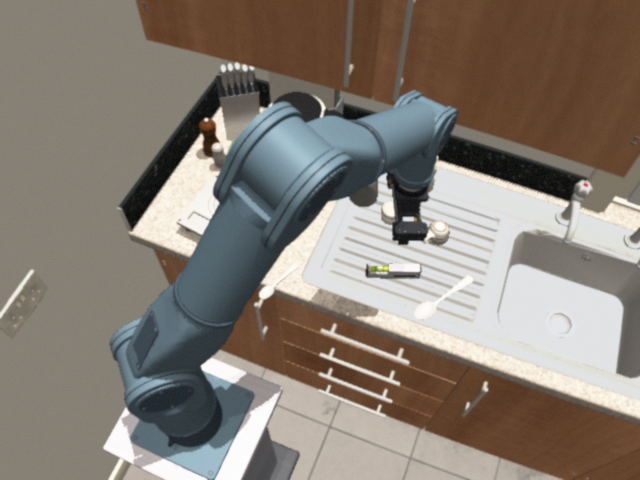

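The wrist view shows the level from its cap at (311,150) to (309,298), x from 297 to 323. The vial is at (310,185).

```bash
python3 - <<'E'
from h import *
im=cv2.imread('pics/w1.png'); crop(im,270,135,350,310,4,'c3')
o=r.get_obs(); C=cam('wrist',o)
P=onz(C,[[299,154],[324,153.5],[297,297],[321,297]],.045);print(P.round(4),P.mean(0),[np.arctan2(-(P[a]-P[b])[0],(P[a]-P[b])[1]) for a,b in((0,2),(1,3))])
print(np.linalg.norm(P[0]-P[2]),np.linalg.norm(P[0]-P[1]))
E
```

```text
[[ 0.4929 -0.2533  0.045 ]
 [ 0.5122 -0.2449  0.045 ]
 [ 0.539  -0.3769  0.045 ]
 [ 0.56   -0.3683  0.045 ]] [ 0.52600177 -0.31086977  0.045     ] [np.float64(0.3573853438803555), np.float64(0.36961367929593064)]
0.1319324496263482 0.021076445490559998
```

View pics/c3.png

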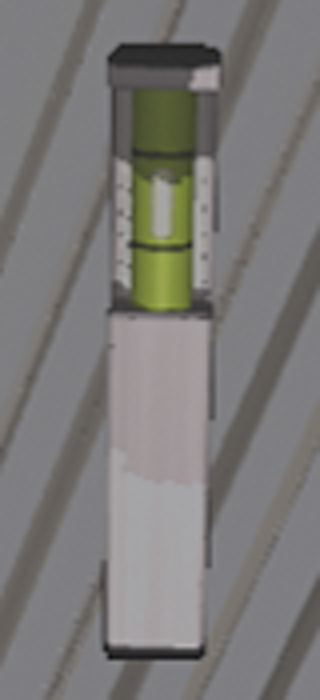

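```bash
python3 - <<'E'
from h import *
o=r.get_obs(); C=cam('wrist',o)
px=np.array([[110,62],[220,62],[104,656],[205,656]])/4+[270,135]
P=onz(C,px,.045);c=P.mean(0);print(P.round(4),c,[np.arctan2(-(P[a]-P[b])[0],(P[a]-P[b])[1]) for a,b in((0,2),(1,3))])
print(np.linalg.norm(P[0]-P[2]),np.linalg.norm(P[0]-P[1]))
# vial lines in wrist: midway at crop rows 155,246, vial ~z .04
v=onz(C,np.array([[162.5,200]])/4+[270,135],.043)[0]; a=.364
print('vial',v,'centre by vial',v-.038*np.array([-np.sin(a),np.cos(a),0]))
S=cam('scene'); w=np.array([[145,170]])/6+[260,300]
v=onz(S,w,.043)[0];print('scene vial',v-.038*np.array([-np.sin(a),np.cos(a),0]))
i2=cv2.imread('pics/t1.png');crop(i2,350,250,440,290,8,'c4')
E
```

```text
[[ 0.4906 -0.2511  0.045 ]
 [ 0.512  -0.2423  0.045 ]
 [ 0.5389 -0.3792  0.045 ]
 [ 0.561  -0.3701  0.045 ]] [ 0.52562475 -0.31069821  0.045     ] [np.float64(0.3601914979618299), np.float64(0.3658748111030182)]
0.13689330730704558 0.023124325602060965
vial [ 0.51170932 -0.2742121   0.043     ] centre by vial [ 0.52523789 -0.30972235  0.043     ]
scene vial [ 0.53136065 -0.30466318  0.043     ]
```

View pics/c4.png

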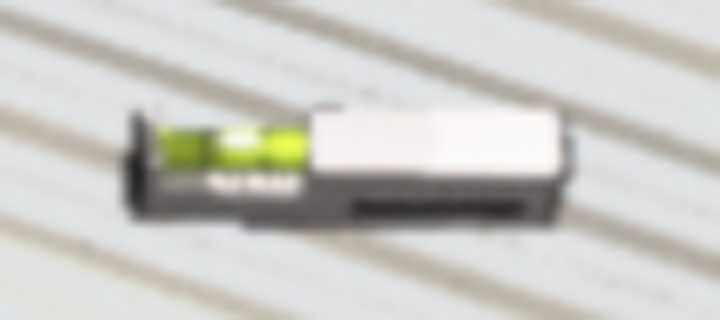

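```bash
python3 - <<'E'
from h import *
plan([.5265,-.3105,.12],.364)
E
```

```text
clock 1.55 d [-0.0089 -0.0143 -0.1199] w [-0.0017 -0.0003  0.0273] rows 3
[-0.005, 0.003, 0.04, -0.001, 0.0, 0.009]
[-0.005, 0.003, 0.04, -0.001, 0.0, 0.009]
[-0.004, 0.003, 0.04, -0.001, 0.0, 0.009]
```

Call:
arm_command([
  [[-0.005,0.003,0.04,-0.001,0,0.009,0.06],[-0.005,0.003,0.04,-0.001,0,0.009,0.06],[-0.004,0.003,0.04,-0.001,0,0.009,0.06],[0,0,0,0,0,0,0.06],[0,0,0,0,0,0,0.06]],
])

```text
clock: 2.05
tool_pos: [0.5213, -0.319, 0.1186]
tcp_rot: [3.086, 0.542, -0.002]
wrist_force: [0.7, 0.5, 0.8]
finger_gap: 0.68
```

```bash
python3 - <<'E'
from h import *
o,im=shot('wrist','w2'); o2=r.get_obs()
print(o['tool_pos'],o2['tool_pos'],o['qd'].round(3),R.from_rotvec(o['tcp_rot']).as_matrix().round(4))
crop(im,220,0,420,480,1.25,'c5')
E
```

```text
[ 0.52133035 -0.31899694  0.11856363] [ 0.52087018 -0.31907896  0.11852402] [ 0.018  0.025  0.016  0.028  0.011  0.002 -0.009] [[ 9.401e-01  3.409e-01  2.000e-04]
 [ 3.409e-01 -9.401e-01 -8.100e-03]
 [-2.500e-03  7.700e-03 -1.000e+00]]
```

View pics/w2.png

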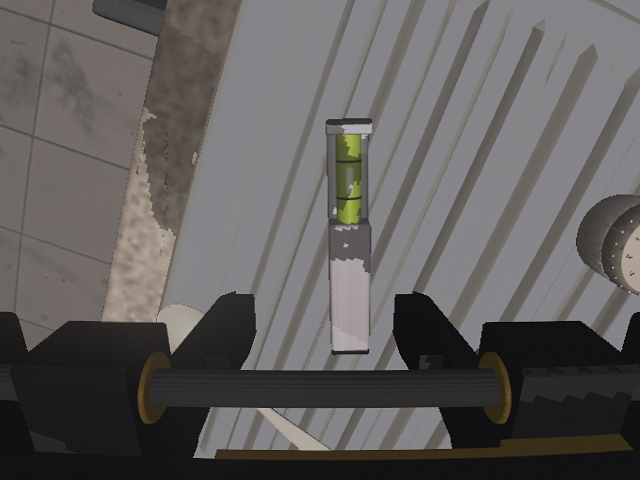

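The level's top runs from row 124 to row 353 at columns 327-372, right of the jaws' centre line (324).

```bash
python3 - <<'E'
from h import *
im=cv2.imread('pics/w2.png'); crop(im,310,105,390,370,2.2,'c6')
o=r.get_obs(); o['tool_pos']=np.array([ 0.52133035,-0.31899694,0.11856363])
C=cam('wrist',o)
px=[[327.5,124],[372.5,123],[332,353],[369,353]]
P=onz(C,px,.045);c=P.mean(0);print(P.round(4),c,[np.arctan2(-(P[a]-P[b])[0],(P[a]-P[b])[1]) for a,b in((0,2),(1,3))])
print(np.linalg.norm(P[0]-P[2]),np.linalg.norm(P[0]-P[1]))
v=onz(C,np.array([[348,181]]),.043)[0]; a=.364
print('vial',v,'centre by vial',v-.038*np.array([-np.sin(a),np.cos(a),0]))
E
```

```text
[[ 0.4944 -0.2456  0.045 ]
 [ 0.516  -0.2372  0.045 ]
 [ 0.5438 -0.3728  0.045 ]
 [ 0.5656 -0.3649  0.045 ]] [ 0.52993115 -0.30513549  0.045     ] [np.float64(0.3709455486986465), np.float64(0.37077769088276263)]
0.1363971007792328 0.02315649501255538
vial [ 0.51498687 -0.26971041  0.043     ] centre by vial [ 0.52851544 -0.30522066  0.043     ]
```

View pics/c6.png

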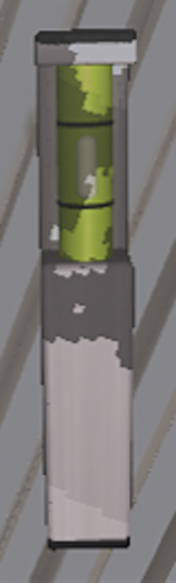

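```bash
python3 - <<'E'
from h import *
plan([.530,-.3055,.075],.370,n=2)
E
```

```text
clock 2.1 d [ 0.0091  0.0136 -0.0435] w [ 0.0075  0.0034 -0.0222] rows 2
[0.007, -0.005, 0.022, 0.004, 0.002, -0.011]
[0.007, -0.005, 0.022, 0.004, 0.002, -0.011]
```

Call:
arm_command([
  [[0.007,-0.005,0.022,0.004,0.002,-0.011,0.06],[0.007,-0.005,0.022,0.004,0.002,-0.011,0.06],[0,0,0,0,0,0,0.06],[0,0,0,0,0,0,0.06],[0,0,0,0,0,0,0.06]],
])

```text
clock: 2.6
tool_pos: [0.536, -0.3097, 0.0849]
tcp_rot: [3.079, 0.57, 0.018]
wrist_force: [-1.5, 0.0, 0.1]
finger_gap: 0.681
```

```bash
python3 - <<'E'
from h import *
o,im=shot('wrist','w3'); print(o['tool_pos'],o['qd'].round(3))
plan([.530,-.3055,.034],.370,n=2)
E
```

```text
[ 0.53600305 -0.30974765  0.0848997 ] [ 0.008 -0.027 -0.003 -0.015 -0.001  0.012  0.003]
clock 2.65 d [-0.0063  0.0046 -0.0512] w [ 0.0131 -0.0102 -0.0041] rows 2
[-0.002, -0.004, 0.026, 0.007, -0.005, -0.002]
[-0.002, -0.003, 0.026, 0.007, -0.005, -0.002]
```

View pics/w3.png

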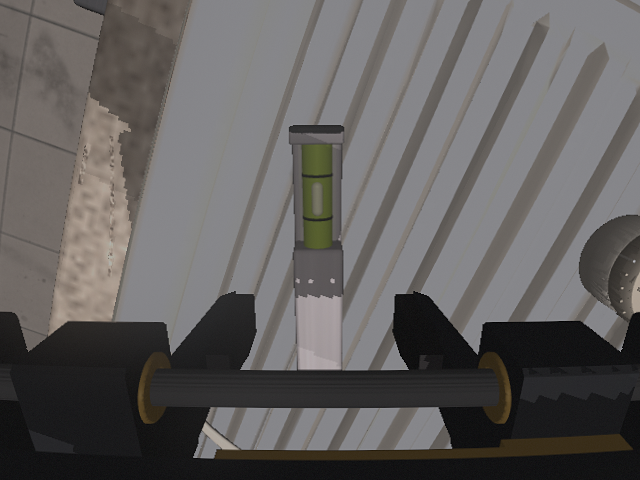

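Level's centre line is at column 318, just left of the jaws' centre (324), and the vial lines are at rows 177 and 219. This agrees with the estimate.

Call:
arm_command([
  [[-0.002,-0.004,0.02,0.007,-0.005,-0.002,0.06],[-0.002,-0.003,0.02,0.007,-0.005,-0.002,0.06],[0,0,0,0,0,0,0.06],[0,0,0,0,0,0,0.06]],
])

```text
clock: 3.05
tool_pos: [0.5301, -0.3061, 0.0434]
tcp_rot: [-3.088, -0.576, 0.0]
wrist_force: [-0.0, -0.1, -0.0]
finger_gap: 0.683
```

```bash
python3 - <<'E'
from h import *
plan([.530,-.3055,.034],.370,n=1)
o=r.get_obs();C=cam('wrist',o);
o,im=shot('wrist','w4');
E
```

```text
clock 3.05 d [-0.0001  0.0006 -0.0094] w [-0.0002  0.0001 -0.0011] rows 1
[0.0, -0.001, 0.009, 0.0, 0.0, -0.001]
```

View pics/w4.png

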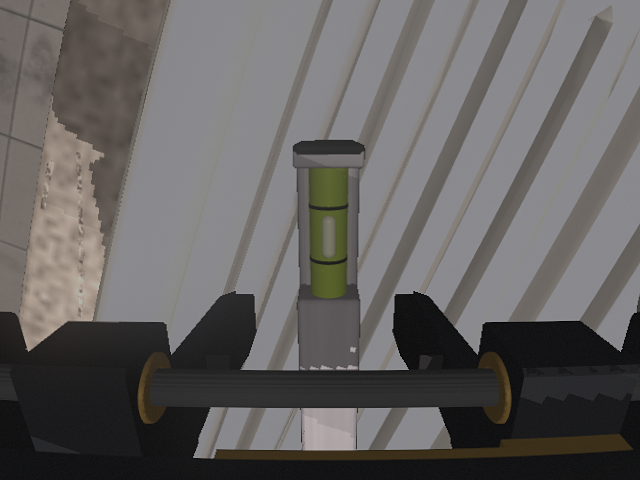

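```bash
python3 - <<'E'
from h import *
o=r.get_obs();C=cam('wrist',o);v=onz(C,[[328,235]],.043)[0];a=.37
print(R.from_rotvec(o['tcp_rot']).inv().apply(v-.038*np.array([-np.sin(a),np.cos(a),0])-o['tool_pos']))
E
```

```text
[-0.00042193 -0.00213085  0.00023775]
```

Call:
arm_command([
  [[0,-0.001,0.009,0,0,-0.001,0.06],[0,0,0,0,0,0,0.01],[0,0,0,0,0,0,0.01],[0,0,0,0,0,0,0.01],[0,0,0,0,0,0,0.01]],
], squeeze=40)

```text
clock: 3.6
tool_pos: [0.53, -0.3052, 0.0342]
tcp_rot: [3.088, 0.578, 0.001]
wrist_force: [-0.6, -0.6, 1.3]
finger_gap: 0.342
```

Call:
arm_command([
  [[0,0,0,0,0,0,0.01],[0,0,0,0,0,0,0.01],[0,0,0,0,0,0,0.01]],
])

```text
clock: 3.9
tool_pos: [0.5303, -0.3051, 0.0344]
tcp_rot: [3.088, 0.578, 0.002]
wrist_force: [0.3, -0.0, -1.1]
finger_gap: 0.268
```

```bash
python3 - <<'E'
from h import *
plan([.530,-.3055,.15],.370,vmax=.04)
E
```

```text
clock 3.9 d [-0.0003 -0.0004  0.1156] w [ 0.0006 -0.0011  0.    ] rows 3
[0.0, 0.0, -0.039, 0.0, 0.0, 0.0]
[0.0, 0.0, -0.039, 0.0, 0.0, 0.0]
[0.0, 0.0, -0.039, 0.0, 0.0, 0.0]
```

```bash
python3 - <<'E'
from h import *
o=r.get_obs(); o['tool_pos']=o['tool_pos']+[0,0,.117]
a=-.112; ex=np.array([np.cos(a),np.sin(a)]);ey=np.array([-np.sin(a),np.cos(a)])
p=np.array([.4683,.1825])+.06*ex-.05*ey; print(p)
plan([*p,.2],a,obs=o,vmax=.043)
E
```

```text
[0.52233577 0.12610731]
clock 3.9 d [-0.0079  0.4312  0.0486] w [ 4.00e-04 -1.20e-03  4.82e-01] rows 11
[0.014, -0.037, -0.004, 0.0, 0.0, 0.044]
[0.012, -0.037, -0.004, 0.0, 0.0, 0.044]
[0.01, -0.038, -0.004, 0.0, 0.0, 0.044]
[0.009, -0.038, -0.004, 0.0, 0.0, 0.044]
[0.007, -0.039, -0.004, 0.0, 0.0, 0.044]
[0.005, -0.039, -0.004, 0.0, 0.0, 0.044]
[0.003, -0.039, -0.004, 0.0, 0.0, 0.044]
[0.002, -0.039, -0.004, 0.0, 0.0, 0.044]
[0.0, -0.039, -0.004, 0.0, 0.0, 0.044]
[-0.002, -0.039, -0.004, 0.0, 0.0, 0.044]
[-0.003, -0.039, -0.004, 0.0, 0.0, 0.044]
```

Call:
arm_command([
  [[0,0,-0.02,0,0,0,0.01],[0,0,-0.04,0,0,0,0.01],[0,0,-0.04,0,0,0,0.01],[0,0,-0.017,0,0,0,0.01]],
])

```text
clock: 4.3
tool_pos: [0.5262, -0.3035, 0.1502]
tcp_rot: [-3.081, -0.577, 0.013]
wrist_force: [-0.3, -0.7, -3.4]
finger_gap: 0.267
```

Call:
arm_command([
  [[0.014,-0.037,-0.004,0,0,0.044,0.01],[0.012,-0.037,-0.004,0,0,0.044,0.01],[0.01,-0.038,-0.004,0,0,0.044,0.01],[0.009,-0.038,-0.004,0,0,0.044,0.01],[0.007,-0.039,-0.004,0,0,0.044,0.01],[0.005,-0.039,-0.004,0,0,0.044,0.01],[0.003,-0.039,-0.004,0,0,0.044,0.01],[0.002,-0.039,-0.004,0,0,0.044,0.01]],
])

```text
clock: 5.1
tool_pos: [0.522, 0.0113, 0.1848]
tcp_rot: [3.139, -0.016, -0.014]
wrist_force: [1.4, 0.1, -1.9]
finger_gap: 0.268
```

```bash
python3 - <<'E'
from h import *
o=r.get_obs();print(o['tool_pos'],o['wrist_force'])
plan([.522,.126,.2],-.112,vmax=.043)
E
```

```text
[0.52202756 0.01132776 0.18479703] [ 1.3858363   0.06552879 -1.88314993]
clock 5.1 d [-0.      0.1147  0.0152] w [0.0028 0.0089 0.1015] rows 3
[0.0, -0.038, -0.005, 0.001, 0.003, 0.034]
[-0.002, -0.038, -0.005, 0.001, 0.003, 0.034]
[-0.003, -0.038, -0.005, 0.001, 0.003, 0.034]
```

Call:
arm_command([
  [[0,-0.036,-0.005,0.001,0.003,0.034,0.01],[-0.002,-0.035,-0.005,0.001,0.003,0.034,0.01],[-0.003,-0.02,-0.005,0.001,0.003,0.034,0.01],[0,-0.01,0,0,0,0,0.01],[0,0,0,0,0,0,0.01],[0,0,0,0,0,0,0.01],[0,0,0,0,0,0,0.01]],
])

```text
clock: 5.8
tool_pos: [0.5186, 0.1204, 0.199]
tcp_rot: [-3.137, 0.169, 0.005]
wrist_force: [-0.9, 0.1, -3.4]
finger_gap: 0.268
```

```bash
python3 - <<'E'
from h import *
import pickle
o,im=shot('wrist','w5'); pickle.dump(o,open('o5.pkl','wb')); print(o['tool_pos'],o['qd'].round(3),R.from_rotvec(o['tcp_rot']).as_matrix().round(4))
o,im=shot('scene','s5');
E
```

```text
[0.51857961 0.12044602 0.19904217] [0.016 0.003 0.011 0.005 0.006 0.002 0.007] [[ 9.942e-01 -1.075e-01 -3.200e-03]
 [-1.075e-01 -9.942e-01  4.000e-04]
 [-3.300e-03 -0.000e+00 -1.000e+00]]
```

View pics/w5.png

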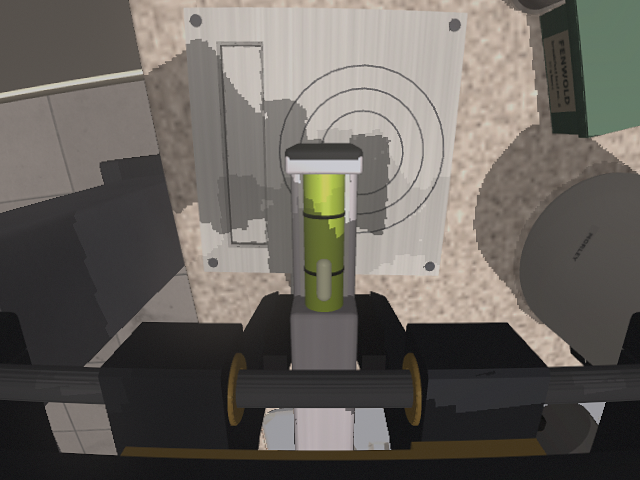

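View pics/s5.png

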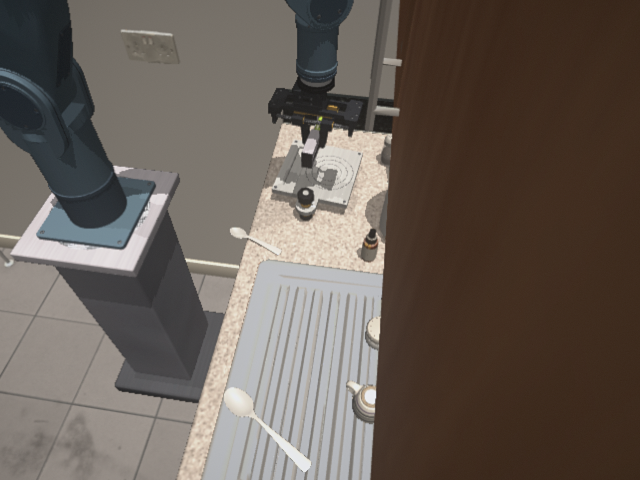

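The wrist view shows the pocket outline from (220,43)-(262,42) down to (231,244)-(269,243). The kettle is on the right, and the level hangs straight in the jaws.

```bash
python3 - <<'E'
from h import *
import pickle
im=cv2.imread('pics/w5.png'); crop(im,205,30,285,65,9,'c7'); crop(im,205,225,285,260,9,'c8')
o=pickle.load(open('o5.pkl','rb'));C=cam('wrist',o)
P=onz(C,[[219.5,42],[262.5,42],[231,245],[269.5,245]],.047)
print(P.round(4),P.mean(0),[np.arctan2(-(P[a]-P[b])[0],(P[a]-P[b])[1]) for a,b in((0,2),(1,3))],np.linalg.norm(P[0]-P[2]),np.linalg.norm(P[0]-P[1]))
# level in gripper
v=rays(C,[[324,244]])[0]; z=o['tool_pos'][2]+.007; v=C[3]+v*(z-C[3][2])/v[2]
print('vial tool',R.from_rotvec(o['tcp_rot']).inv().apply(v-o['tool_pos']))
E
```

```text
[[0.4596 0.261  0.047 ]
 [0.4889 0.2574 0.047 ]
 [0.4422 0.1163 0.047 ]
 [0.4725 0.113  0.047 ]] [0.4658034  0.18692079 0.047     ] [np.float64(-0.11923807945043817), np.float64(-0.11349172423888955)] 0.14574975475283497 0.029589270400084806
vial tool [-0.00175297 -0.03815137 -0.00699323]
```

View pics/c7.png

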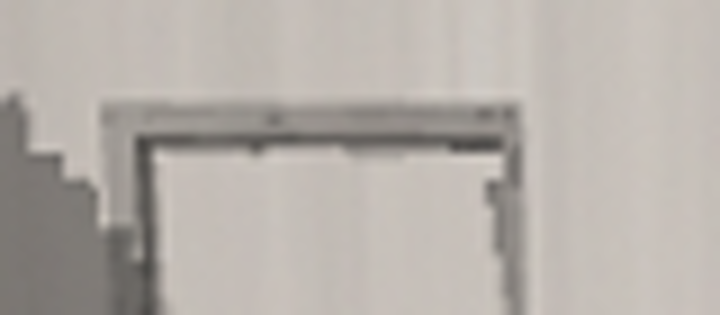

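View pics/c8.png

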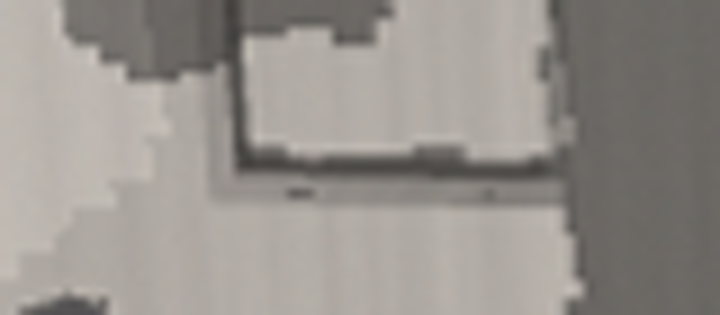

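```bash
python3 - <<'E'
from h import *
import pickle
o=pickle.load(open('o5.pkl','rb'));C=cam('wrist',o)
for px,z in (([[216.4,41.4],[262.8,41.4],[228.6,247.2],[268.5,247.2]],[.049,.049,.046,.046]),([[220.5,45.5],[261.5,45.5],[232,243.5],[266.5,243.5]],[.042,.042,.039,.039])):
  P=np.array([onz(C,[p],zz)[0] for p,zz in zip(px,z)])
  print(P.round(4),P.mean(0),[np.arctan2(-(P[a]-P[b])[0],(P[a]-P[b])[1]) for a,b in((0,2),(1,3))],np.linalg.norm(P[0]-P[2]),np.linalg.norm(P[0]-P[1]),np.linalg.norm(P[2]-P[3]))
# plate corner dots
P=onz(C,[[196,20],[455,25],[213,263],[430,266]],.047);print(P.round(4),P.mean(0),np.arctan2(P[1]-P[0],1)[1]/1,[np.arctan2((P[a]-P[b])[1],(P[a]-P[b])[0]) for a,b in((1,0),(3,2))])
E
```

```text
[[0.458  0.2612 0.049 ]
 [0.4895 0.2573 0.049 ]
 [0.4397 0.1144 0.046 ]
 [0.4712 0.111  0.046 ]] [0.46459234 0.18597168 0.0475    ] [np.float64(-0.1239830386427339), np.float64(-0.12392496077718906)] 0.1479451952996016 0.03170199691472535 0.03171526441265433
[[0.4587 0.2598 0.042 ]
 [0.4873 0.2563 0.042 ]
 [0.4409 0.1152 0.039 ]
 [0.4688 0.1122 0.039 ]] [0.46390545 0.18586569 0.0405    ] [np.float64(-0.12249079636682918), np.float64(-0.1277400161068677)] 0.1457707207328913 0.02877099456476094 0.028011610701978665
[[0.4459 0.2768 0.047 ]
 [0.6203 0.2547 0.047 ]
 [0.425  0.1029 0.047 ]
 [0.5975 0.0819 0.047 ]] [0.522203   0.17906624 0.047     ] -0.022146340574570322 [np.float64(-0.12631432407229717), np.float64(-0.12150164080975763)]
```

```bash
python3 - <<'E'
from h import *
import pickle
o=pickle.load(open('o5.pkl','rb'));C=cam('wrist',o)
H=optics.camera_model('wrist')['hand_eye'];print(H)
T=R.from_rotvec(o['tcp_rot']).inv().as_matrix()
print(T@C[2],T@(C[3]-o['tool_pos']),T@rays(C,[[324,244]])[0])
im=cv2.imread('pics/w5.png');crop(im,270,130,380,330,3,'c9')
E
```

```text
[[ 9.99999959e-01  2.83635674e-04 -3.70773101e-05 -1.74880642e-03]
 [ 2.59807370e-04 -9.54832790e-01 -2.97143528e-01 -7.61458399e-02]
 [-1.19683136e-04  2.97143506e-01 -9.54832824e-01 -1.28757038e-01]
 [ 0.00000000e+00  0.00000000e+00  0.00000000e+00  1.00000000e+00]]
[[ 9.99999959e-01  2.83635674e-04 -3.70773101e-05]
 [ 2.59807370e-04 -9.54832790e-01 -2.97143528e-01]
 [-1.19683136e-04  2.97143506e-01 -9.54832824e-01]] [-0.00174881 -0.07614584 -0.12875704] [-3.26757275e-05  2.97869955e-01  9.54606763e-01]
```

View pics/c9.png

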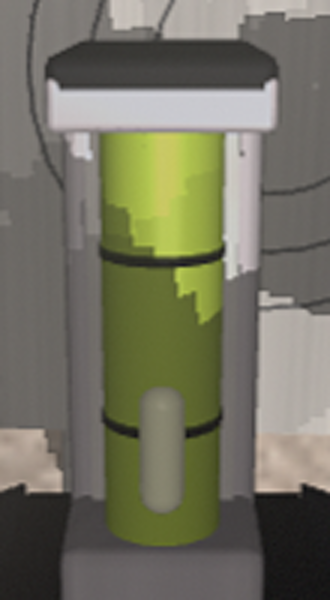

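```bash
for i in 1 2 3; do python3 - <<'E'
from cell import optics
for i in range(3): print(optics.camera_model('wrist')['hand_eye'][:3,3], optics.camera_model('scene')['position'])
E
done
```

```text
[-0.00174881 -0.07614584 -0.12875704] [ 0.61972968 -0.66676725  0.85258648]
[-0.00174881 -0.07614584 -0.12875704] [ 0.61972968 -0.66676725  0.85258648]
[-0.00174881 -0.07614584 -0.12875704] [ 0.61972968 -0.66676725  0.85258648]
[-0.00174881 -0.07614584 -0.12875704] [ 0.61972968 -0.66676725  0.85258648]
[-0.00174881 -0.07614584 -0.12875704] [ 0.61972968 -0.66676725  0.85258648]
[-0.00174881 -0.07614584 -0.12875704] [ 0.61972968 -0.66676725  0.85258648]
[-0.00174881 -0.07614584 -0.12875704] [ 0.61972968 -0.66676725  0.85258648]
[-0.00174881 -0.07614584 -0.12875704] [ 0.61972968 -0.66676725  0.85258648]
[-0.00174881 -0.07614584 -0.12875704] [ 0.61972968 -0.66676725  0.85258648]
```

```bash
python3 - <<'E'
from h import *
import pickle
o=pickle.load(open('o5.pkl','rb'));C=cam('wrist',o);T=R.from_rotvec(o['tcp_rot']).inv()
tp=o['tool_pos']
def tool(px,z): return T.apply(onz(C,[px],z)[0]-tp)
print('vial',tool([324.2,244.7],tp[2]+.008),'far',tool([324.2,159.3],tp[2]+.010), 'inner cap', tool([324.2,173.3],tp[2]+.01),'window end',tool([324.2,130+520/3],tp[2]+.01))
pc=np.array([np.r_[tool(p,z)] for p,z in zip([[216.4,41.4],[262.8,41.4],[228.6,247.2],[268.5,247.2]],[.049,.049,.046,.046])])
print(pc, pc.mean(0))
pc2=np.array([np.r_[tool(p,z)] for p,z in zip([[220.5,45.5],[261.5,45.5],[232,243.5],[266.5,243.5]],[.042,.042,.039,.039])]);print(pc2,pc2.mean(0))
E
```

```text
vial [-0.00168563 -0.03821641 -0.00799345] far [-0.00168311 -0.06661983 -0.00999265] inner cap [-0.00168369 -0.06230089 -0.00999277] window end [-0.00168921 -0.01740785 -0.00999405]
[[-0.07488126 -0.13339951  0.15029064]
 [-0.04318323 -0.13290884  0.15018741]
 [-0.07727641  0.01449581  0.15329419]
 [-0.04556133  0.01446448  0.15319092]] [-0.06022556 -0.05933701  0.15174079]
[[-0.07399788 -0.13212184  0.15728776]
 [-0.04523023 -0.13169334  0.15719407]
 [-0.07614022  0.01360221  0.16029055]
 [-0.04812876  0.0135826   0.16019934]] [-0.06087427 -0.05915759  0.15874293]
```

```bash
python3 - <<'E'
from h import *
import pickle
o=pickle.load(open('o5.pkl','rb'))
t=o['tool_pos']+R.from_rotvec(o['tcp_rot']).apply([-.0588,-.0598,0]);print(t)
plan([t[0],t[1],.125],-.124,vmax=.035)
E
```

```text
[0.46655017 0.18622124 0.19923535]
clock 5.9 d [-0.0521  0.066  -0.0741] w [0.0001 0.0032 0.0154] rows 4
[-0.015, -0.015, 0.019, 0.0, 0.001, 0.004]
[-0.015, -0.015, 0.019, 0.0, 0.001, 0.004]
[-0.015, -0.015, 0.019, 0.0, 0.001, 0.004]
[-0.015, -0.015, 0.019, 0.0, 0.001, 0.004]
```

Call:
arm_command([
  [[-0.015,-0.015,0.019,0,0.001,0.004,0.01],[-0.015,-0.015,0.019,0,0.001,0.004,0.01],[-0.015,-0.015,0.019,0,0.001,0.004,0.01],[-0.015,-0.015,0.019,0,0.001,0.004,0.01],[0,0,0,0,0,0,0.01],[0,0,0,0,0,0,0.01],[0,0,0,0,0,0,0.01]],
])

```text
clock: 6.6
tool_pos: [0.4689, 0.1809, 0.1212]
tcp_rot: [3.132, -0.216, 0.007]
wrist_force: [0.6, -0.3, -2.4]
finger_gap: 0.271
```

```bash
python3 - <<'E'
from h import *
plan([.4665,.1862,.1],-.124,n=1,prec=4)
o,im=shot('wrist','w6');o,im=shot('scene','s6');crop(im,260,100,380,220,5,'c10')
E
```

```text
clock 6.6 d [-0.0024  0.0053 -0.0212] w [ 0.0022 -0.0048 -0.0137] rows 1
[-0.0032, -0.005, 0.0212, 0.0022, -0.0048, -0.0137]
```

View pics/w6.png

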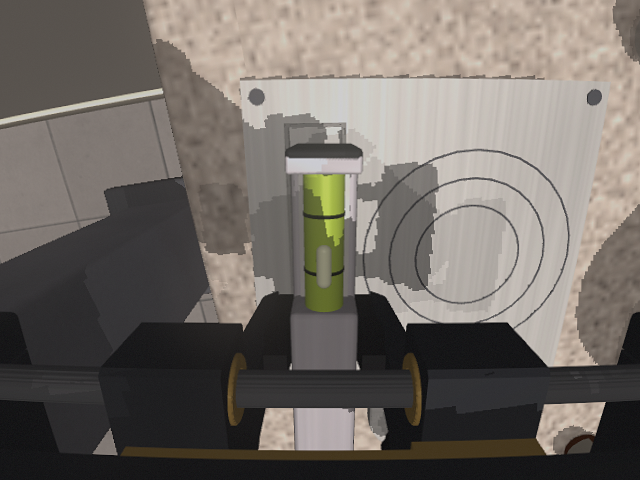

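View pics/c10.png

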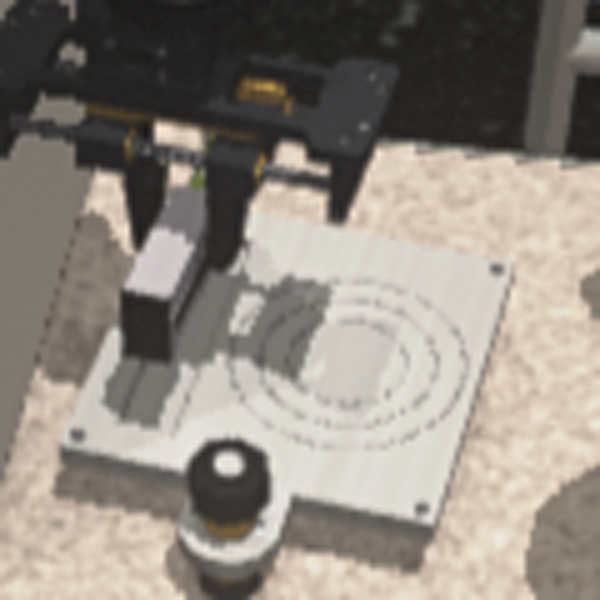

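The far end of the pocket shows beyond the level's end cap: corners about (285,124) and (346,124).

```bash
python3 - <<'E'
from h import *
im=cv2.imread('pics/w6.png');crop(im,270,110,370,170,7,'c11')
o=r.get_obs();C=cam('wrist',o);T=R.from_rotvec(o['tcp_rot']).inv();tp=o['tool_pos']
print(optics.camera_model('wrist')['hand_eye'][:3,3],tp)
def tool(px,z): return T.apply(onz(C,[px],z)[0]-tp)
print(tool([285,124],.049),tool([346.5,124],.049),'vial',tool([324.2,244.7],tp[2]+.008),'far',tool([324.2,159],tp[2]+.010))
E
```

```text
[-0.00171449 -0.07609141 -0.12877122] [0.46934333 0.18082626 0.12146271]
[-0.02170287 -0.07785813  0.07220134] [ 0.00984486 -0.0778252   0.07238037] vial [-0.00164957 -0.03818426 -0.00807793] far [-0.00164721 -0.06666694 -0.010129  ]
```

View pics/c11.png

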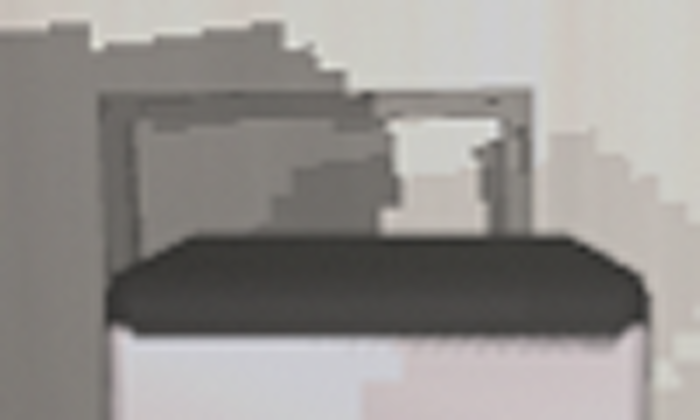

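Call:
arm_command([
  [[-0.0034,-0.005,0.02,0.002,-0.005,-0.014,0.01],[0,0,0,0,0,0,0.01],[0,0,0,0,0,0,0.01]],
])

```text
clock: 7.0
tool_pos: [0.47, 0.1847, 0.1033]
tcp_rot: [-3.134, 0.202, -0.008]
wrist_force: [0.3, -0.5, -3.0]
finger_gap: 0.262
```

```bash
python3 - <<'E'
from h import *
plan([.4665,.1862,.09],-.124,n=1,prec=4)
o,im=shot('wrist','w7');crop(im,270,80,370,180,6,'c12')
E
```

```text
clock 7.0 d [-0.0035  0.0015 -0.0133] w [-0.0014 -0.0051 -0.0044] rows 1
[-0.0037, -0.0011, 0.0132, -0.0014, -0.0051, -0.0044]
```

View pics/c12.png

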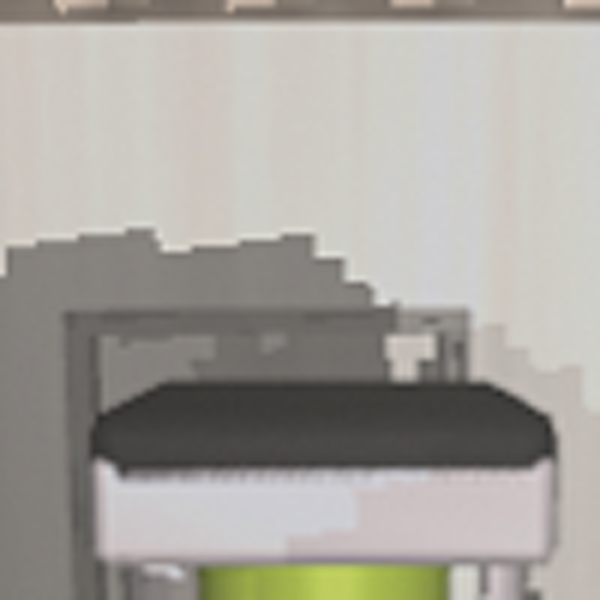

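Call:
arm_command([
  [[-0.0038,-0.001,0.008,-0.001,-0.005,-0.004,0.01],[0,0,0,0,0,0,0.01],[0,0,0,0,0,0,0.01]],
])

```text
clock: 7.35
tool_pos: [0.4669, 0.1858, 0.096]
tcp_rot: [-3.135, 0.197, -0.002]
wrist_force: [0.0, 0.2, -3.4]
finger_gap: 0.27
```

```bash
python3 - <<'E'
from h import *
plan([.4665,.1862,.09],-.124,n=1,prec=4)
o,im=shot('wrist','w8');crop(im,270,80,370,180,6,'c13')
C=cam('wrist',o);T=R.from_rotvec(o['tcp_rot']).inv();tp=o['tool_pos'];print(tp)
E
```

```text
clock 7.35 d [-0.0004  0.0004 -0.006 ] w [-0.0008 -0.0015 -0.0015] rows 1
[-0.0005, -0.0004, 0.006, -0.0008, -0.0015, -0.0015]
[0.46694053 0.18578709 0.09598176]
```

View pics/c13.png

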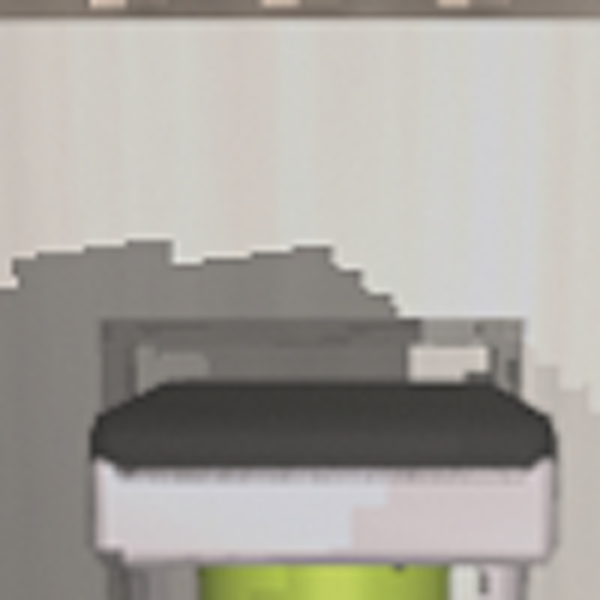

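```bash
python3 - <<'E'
from h import *
o=r.get_obs();C=cam('wrist',o);T=R.from_rotvec(o['tcp_rot']).inv();tp=o['tool_pos']
def tool(px,z): return T.apply(onz(C,[px],z)[0]-tp)
a,b=tool([270+100/6,133.2],.049),tool([270+524/6,133.2],.049)
print(a,b,(a+b)/2-tool([324.2,244.7],tp[2]+.008))
print('level far bottom edge',tool([270+327/6,80+381/6],tp[2]-.03))
E
```

```text
[-0.01856371 -0.07365805  0.04695063] [ 0.01332046 -0.07364316  0.04699066] [-0.00095552 -0.0354702   0.05494846]
level far bottom edge [-0.00151722 -0.06976857  0.0300425 ]
```

Call:
arm_command([
  [[-0.001,0,0.008,-0.001,-0.001,-0.0015,0.01],[0,0,0.006,0,0,0,0.01],[0,0,0,0,0,0,0.01],[0,0,0,0,0,0,0.01]],
])

```text
clock: 7.8
tool_pos: [0.4657, 0.1859, 0.0807]
tcp_rot: [3.135, -0.194, 0.0]
wrist_force: [-1.2, -0.3, -3.4]
finger_gap: 0.27
```

```bash
python3 - <<'E'
from h import *
plan([.4657,.1862,.076],-.124,n=1,prec=4)
o,im=shot('wrist','w9');crop(im,270,80,370,180,6,'c14')
E
```

```text
clock 7.8 d [-0.      0.0003 -0.0047] w [ 0.0005 -0.0002  0.0002] rows 1
[-0.0001, -0.0003, 0.0047, 0.0005, -0.0002, 0.0002]
```

View pics/c14.png

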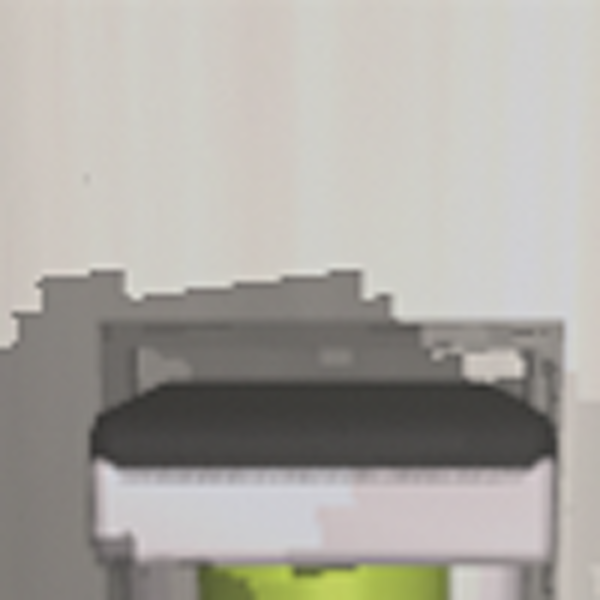

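Call:
arm_command([
  [[0,0,0.005,0,0,0,0.01],[0,0,0.003,0,0,0,0.01],[0,0,0,0,0,0,0.01]],
])

```text
clock: 8.15
tool_pos: [0.4659, 0.186, 0.0722]
tcp_rot: [3.135, -0.194, 0.001]
wrist_force: [0.3, -0.3, -4.1]
finger_gap: 0.267
```

Call:
arm_command([
  [[0,0,0.0015,0,0,0,0.01],[0,0,0,0,0,0,0.01]],
])

```text
clock: 8.35
tool_pos: [0.4659, 0.186, 0.0705]
tcp_rot: [3.135, -0.194, 0.001]
wrist_force: [0.8, 0.3, -3.2]
finger_gap: 0.269
```

Call:
arm_command([
  [[0,0,0.0015,0,0,0,0.01],[0,0,0,0,0,0,0.01]],
])

```text
clock: 8.55
tool_pos: [0.4662, 0.1859, 0.0695]
tcp_rot: [3.135, -0.195, 0.002]
wrist_force: [-0.7, -1.9, 2.0]
finger_gap: 0.269
```

Call:
arm_command([
  [[0,0,0,0,0,0,0.03],[0,0,0,0,0,0,0.04],[0,0,0,0,0,0,0.05],[0,0,-0.02,0,0,0,0.06],[0,0,-0.04,0,0,0,0.06],[0,0,-0.04,0,0,0,0.06],[0,0,0,0,0,0,0.06]],
])

```text
clock: 9.25
tool_pos: [0.4664, 0.1869, 0.1728]
tcp_rot: [-3.135, 0.193, -0.002]
wrist_force: [-0.0, 0.8, 0.3]
finger_gap: 0.682
```

```bash
python3 - <<'E'
from h import *
o,im=shot('wrist','w10');print(o['tool_pos'],o['wrist_force'])
import pickle;pickle.dump(o,open('o10.pkl','wb'))
E
```

```text
[0.46641724 0.18687609 0.1727714 ] [-0.03350192  0.82130063  0.27210036]
```

View pics/w10.png

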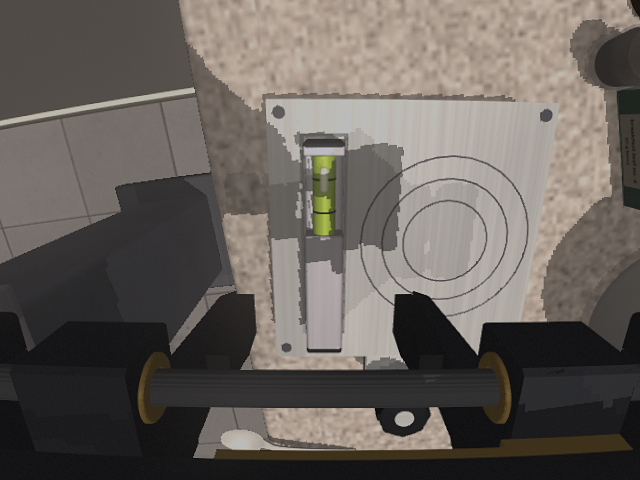

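The level lies in the pocket, centred between the walls. The bubble is high towards the far end, at about row 180 with the lines at rows 180 and 212. The knob's top is at (404,418).

```bash
python3 - <<'E'
from h import *
import pickle
im=cv2.imread('pics/w10.png');crop(im,290,125,360,245,5,'c15');crop(im,290,230,360,370,4,'c16');
o=pickle.load(open('o10.pkl','rb'));C=cam('wrist',o)
print('knob',onz(C,[[404,418]],.084)); print(optics.camera_model('wrist')['hand_eye'][:3,3])
a=-.124;ex=np.array([np.cos(a),np.sin(a)]);ey=np.array([-np.sin(a),np.cos(a)])
print('nominal',np.array([.4657,.1862])+.058*ex-.12*ey)
E
```

```text
knob [[0.50695136 0.0575212  0.084     ]]
[-0.00173619 -0.07611871 -0.12875918]
nominal [0.50841277 0.0599478 ]
```

View pics/c15.png

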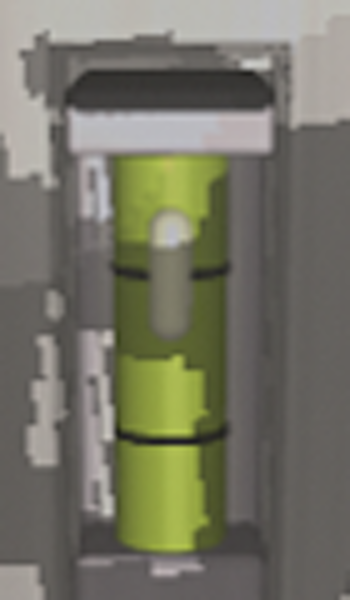

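View pics/c16.png

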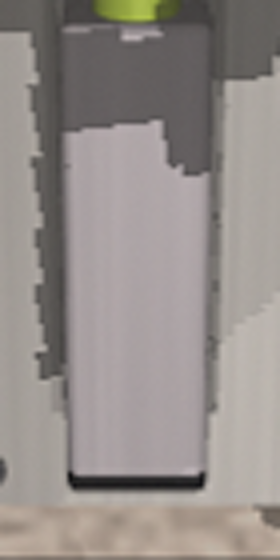

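```bash
python3 - <<'E'
from h import *
C=cam('top');print(onz(C,[[300,178],[272,170],[325,175]],0.0),onz(C,[[300,108]],.25))
o=r.get_obs();print(o['joints'].round(3), np.arctan2(*R.from_rotvec(o['tcp_rot']).as_matrix()[[1,0],0]))
E
```

```text
[[ 0.74122337  0.04490747  0.        ]
 [ 0.73777373  0.13412387  0.        ]
 [ 0.78005778 -0.01897301  0.        ]] [[0.77200562 0.0542937  0.25      ]]
[-0.117  0.447 -0.438  1.977  0.266  0.774 -0.832] -0.12317421971044189
```

```bash
python3 - <<'E'
from h import *
plan([.5088,.0583,.14],1.4,wmax=.145)
E
```

```text
clock 9.3 d [ 0.0435 -0.1278 -0.0307] w [-3.0000e-04  2.1000e-03 -1.5232e+00] rows 11
[0.005, 0.011, 0.003, 0.0, 0.0, -0.138]
[0.004, 0.012, 0.003, 0.0, 0.0, -0.138]
[0.002, 0.012, 0.003, 0.0, 0.0, -0.138]
[0.0, 0.012, 0.003, 0.0, 0.0, -0.138]
[-0.001, 0.012, 0.003, 0.0, 0.0, -0.138]
[-0.003, 0.012, 0.003, 0.0, 0.0, -0.138]
[-0.005, 0.011, 0.003, 0.0, 0.0, -0.138]
[-0.006, 0.011, 0.003, 0.0, 0.0, -0.138]
[-0.007, 0.01, 0.003, 0.0, 0.0, -0.138]
[-0.009, 0.009, 0.003, 0.0, 0.0, -0.138]
[-0.01, 0.007, 0.003, 0.0, 0.0, -0.138]
```

Call:
arm_command([
  [[0.005,0.011,0.003,0,0,-0.138,0.06],[0.004,0.012,0.003,0,0,-0.138,0.06],[0.002,0.012,0.003,0,0,-0.138,0.06],[0,0.012,0.003,0,0,-0.138,0.06],[-0.001,0.012,0.003,0,0,-0.138,0.06],[-0.003,0.012,0.003,0,0,-0.138,0.06],[-0.005,0.011,0.003,0,0,-0.138,0.06],[-0.006,0.011,0.003,0,0,-0.138,0.06]],
])

```text
clock: 10.1
tool_pos: [0.4936, 0.0915, 0.1383]
tcp_rot: [-2.731, -1.544, 0.016]
wrist_force: [-0.2, -0.0, -0.4]
finger_gap: 0.68
```

```bash
python3 - <<'E'
from h import *
plan([.5088,.0583,.14],1.4,wmax=.145)
o=r.get_obs();print(o['joints'].round(3))
E
```

```text
clock 10.1 d [ 0.0152 -0.0332  0.0017] w [-0.0099  0.0051 -0.3711] rows 3
[-0.007, 0.01, -0.001, -0.003, 0.002, -0.124]
[-0.008, 0.009, -0.001, -0.003, 0.002, -0.124]
[-0.009, 0.008, -0.001, -0.003, 0.002, -0.124]
[ 0.251  0.562 -0.666  1.977  0.485  0.777  0.331]
```

Call:
arm_command([
  [[-0.007,0.01,-0.001,-0.003,0.002,-0.124,0.06],[-0.008,0.009,-0.001,-0.003,0.002,-0.124,0.06],[-0.009,0.008,-0.001,-0.003,0.002,-0.124,0.06],[0,0,0,0,0,0,0.06],[0,0,0,0,0,0,0.06]],
])

```text
clock: 10.6
tool_pos: [0.5056, 0.0552, 0.1345]
tcp_rot: [-2.383, -2.034, 0.01]
wrist_force: [-0.0, -0.0, -1.0]
finger_gap: 0.677
```

```bash
python3 - <<'E'
from h import *
plan([.5088,.0583,.1],1.4,n=1,prec=4)
o,im=shot('wrist','w11');o2,im2=shot('scene','s11');crop(im2,260,130,380,220,6,'c17');print(o['tool_pos'])
E
```

```text
clock 10.6 d [ 0.0032  0.0031 -0.0345] w [-0.011  -0.0008  0.013 ] rows 1
[0.0035, 0.0031, 0.0345, -0.011, -0.0008, 0.013]
[0.50557386 0.05523424 0.13448287]
```

View pics/w11.png

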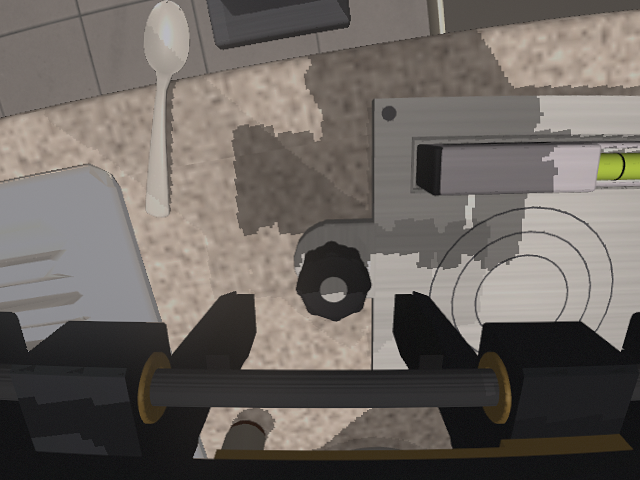

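View pics/c17.png

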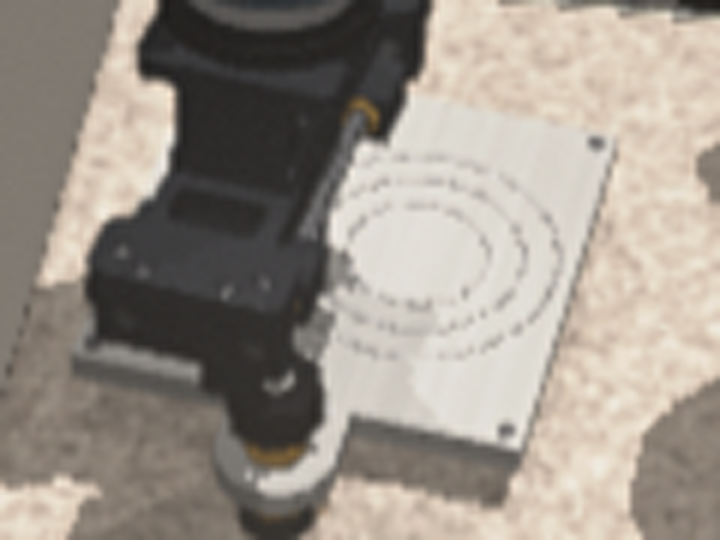

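Knob's cap is at (333,290), a few mm right of the jaws' centre. The level sits inside the pocket's walls.

```bash
python3 - <<'E'
from h import *
o=r.get_obs();C=cam('wrist',o);print(onz(C,[[333.5,290]],.084))
E
```

```text
[[0.50823301 0.05910438 0.084     ]]
```

Call:
arm_command([
  [[0.004,0.003,0.02,-0.01,0,0.012,0.06],[0,0,0.012,0,0,0,0.06],[0,0,0,0,0,0,0.06],[0,0,0,0,0,0,0.06]],
])

```text
clock: 11.1
tool_pos: [0.5085, 0.0615, 0.102]
tcp_rot: [-2.401, -2.025, -0.0]
wrist_force: [0.4, -0.8, 0.4]
finger_gap: 0.68
```

```bash
python3 - <<'E'
from h import *
plan([.5088,.0583,.072],1.4,n=1,prec=4)
o,im=shot('wrist','w12');print(o['tool_pos'])
E
```

```text
clock 11.1 d [ 0.0003 -0.0032 -0.03  ] w [-0.0002 -0.0005  0.0014] rows 1
[-0.0031, 0.0008, 0.03, -0.0002, -0.0005, 0.0014]
[0.50852651 0.06150296 0.1020443 ]
```

View pics/w12.png

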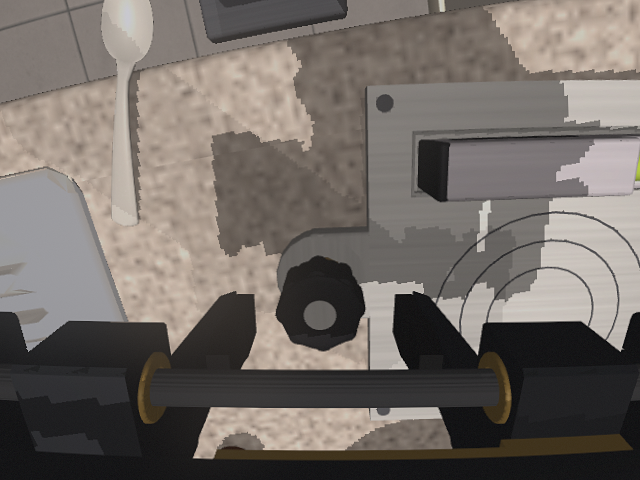

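Call:
arm_command([
  [[-0.0025,0.001,0.018,0,0,0,0.06],[0,0,0.012,0,0,0,0.06],[0,0,0,0,0,0,0.06],[0,0,0,0,0,0,0.06]],
])

```text
clock: 11.55
tool_pos: [0.5106, 0.0592, 0.0733]
tcp_rot: [2.401, 2.024, 0.004]
wrist_force: [-0.3, -0.9, 0.5]
finger_gap: 0.682
```

```bash
python3 - <<'E'
from h import *
plan([.5088,.0585,.072],1.4,n=1,prec=4)
o,im=shot('wrist','w13');C=cam('wrist',o)
E
```

```text
clock 11.55 d [-0.0018 -0.0007 -0.0013] w [ 0.0029 -0.0013  0.0007] rows 1
[-0.001, -0.0016, 0.0013, 0.0029, -0.0013, 0.0007]
```

View pics/w13.png

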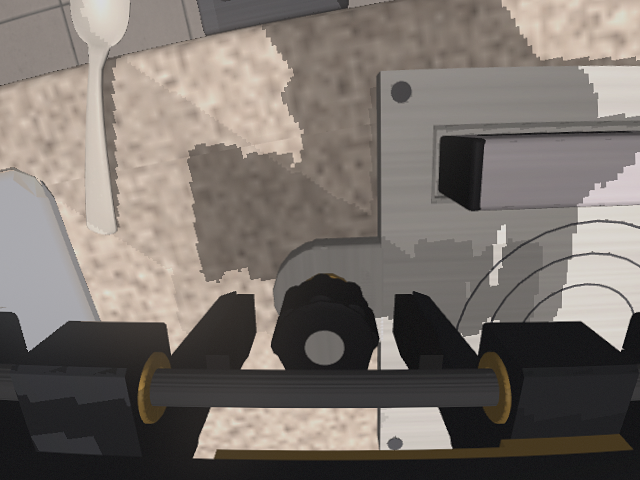

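```bash
python3 - <<'E'
from h import *
o=r.get_obs();C=cam('wrist',o);p=onz(C,[[324.5,348]],.084)[0];print(p,R.from_rotvec(o['tcp_rot']).inv().apply(p-o['tool_pos']))
E
```

```text
[0.50821738 0.05890567 0.084     ] [-0.00068466 -0.00223377 -0.01062525]
```

Call:
arm_command([
  [[0,-0.001,0.001,0.003,-0.001,0,0.06],[0,0,0,0,0,0,0.02],[0,0,0,0,0,0,0.02],[0,0,0,0,0,0,0.02],[0,0,0,0,0,0,0.02],[0,0,0,0,0,0,0.02],[0,0,0,0,0,0,0.02]],
], squeeze=40)

```text
clock: 12.3
tool_pos: [0.5104, 0.0597, 0.0738]
tcp_rot: [2.402, 2.024, 0.003]
wrist_force: [-0.1, -0.3, -0.7]
finger_gap: 0.406
```

Call:
arm_command([
  [[0,0,0,0,0,0,0.02],[0,0,0,0,0,0,0.02]],
])

```text
clock: 12.5
tool_pos: [0.5104, 0.0597, 0.0738]
tcp_rot: [2.402, 2.024, 0.003]
wrist_force: [-0.1, -0.6, -0.0]
finger_gap: 0.407
```

Call:
arm_command([
  [[0,0,0,0,0,0,0.05],[0,-0.003,0.001,0,0,0,0.05],[0,0,0,0,0,0,0.05],[0,0,0,0,0,0,0.05]],
])

```text
clock: 12.9
tool_pos: [0.5071, 0.0603, 0.0728]
tcp_rot: [2.402, 2.024, 0.003]
wrist_force: [-0.2, -0.4, 0.6]
finger_gap: 0.566
```

Call:
arm_command([
  [[0,0,0,0,0,0,0.02],[0,0,0,0,0,0,0.02],[0,0,0,0,0,0,0.02],[0,0,0,0,0,0,0.02]],
])

```text
clock: 13.3
tool_pos: [0.5071, 0.0602, 0.0728]
tcp_rot: [2.402, 2.024, 0.003]
wrist_force: [-0.3, 0.3, -0.1]
finger_gap: 0.408
```

Call:
arm_command([
  [[0,0,0,0,0,0.05,0.02],[0,0,0,0,0,0.1,0.02],[0,0,0,0,0,0.12,0.02],[0,0,0,0,0,0.12,0.02]],
])

```text
clock: 13.7
tool_pos: [0.5073, 0.0608, 0.0728]
tcp_rot: [-2.757, -1.505, -0.005]
wrist_force: [0.6, 0.6, -1.3]
finger_gap: 0.407
```

```bash
cat >> h.py <<'E'
def yaw(o): return np.arctan2(*R.from_rotvec(o['tcp_rot']).as_matrix()[[1,0],0])
E
python3 - <<'E'
from h import *
o=r.get_obs();print(yaw(o),o['tool_pos'],o['wrist_force'],o['moment'],o['joints'].round(2))
E
```

```text
0.999583242026455 [0.50727749 0.06084081 0.0728193 ] [ 0.58487734  0.56549177 -1.25503955] [ 0.00082492 -0.14951902  0.11230206] [ 0.23  0.67 -0.56  1.99  0.58  0.64  0.29]
```

Call:
arm_command([
  [[0,0,0,0,0,0.14,0.02],[0,0,0,0,0,0.14,0.02],[0,0,0,0,0,0.14,0.02],[0,0,0,0,0,0.14,0.02],[0,0,0,0,0,0.14,0.02],[0,0,0,0,0,0.14,0.02],[0,0,0,0,0,0.14,0.02]],
])

```text
clock: 14.4
tool_pos: [0.5084, 0.0619, 0.0728]
tcp_rot: [-3.138, 0.028, -0.007]
wrist_force: [0.8, -0.3, -2.5]
finger_gap: 0.407
```

```bash
python3 - <<'E'
from h import *
o=r.get_obs();print(yaw(o),o['tool_pos'],o['wrist_force'],o['moment'],o['joints'].round(2))
o,im=shot('wrist','w14')
E
```

```text
-0.01760611381945352 [0.50836625 0.06191471 0.07282418] [ 0.83894089 -0.27854069 -2.54215498] [-0.01632826  0.15481664  0.15855857] [ 0.04  0.62 -0.32  2.    0.34  0.57 -0.52]
```

View pics/w14.png

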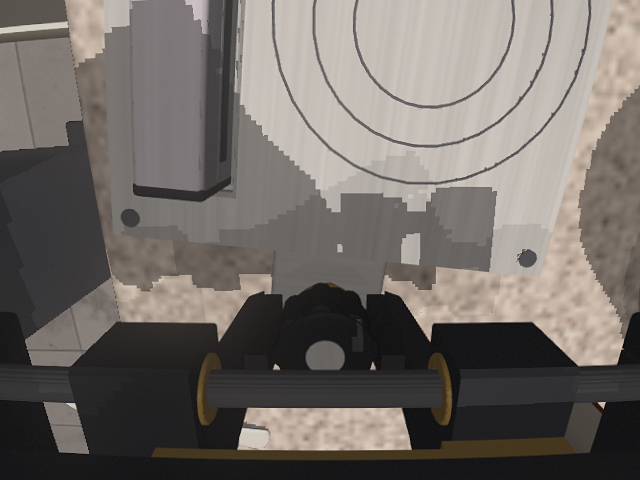

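The knob is held square between the fingers. The level is still seated, and its near end is flush inside the pocket.

Call:
arm_command([
  [[0,0,0,0,0,0.14,0.02],[0,0,0,0,0,0.14,0.02],[0,0,0,0,0,0.14,0.02],[0,0,0,0,0,0.14,0.02],[0,0,0,0,0,0.14,0.02],[0,0,0,0,0,0.14,0.02],[0,0,0,0,0,0.14,0.02],[0,0,0,0,0,0.12,0.02]],
])

```text
clock: 15.25
tool_pos: [0.51, 0.0615, 0.0728]
tcp_rot: [-2.639, 1.693, -0.006]
wrist_force: [1.1, -1.2, -1.0]
finger_gap: 0.408
```

```bash
python3 - <<'E'
from h import *
o=r.get_obs();print(yaw(o),o['tool_pos'],o['wrist_force'],o['moment'],o['joints'].round(2))
E
```

```text
-1.1406688515400294 [0.50996724 0.06150964 0.07283592] [ 1.1217622  -1.15845034 -1.00774399] [0.1696768  0.13417875 0.13788745] [-0.18  0.6  -0.03  2.01  0.03  0.53 -1.38]
```

Call:
arm_command([
  [[0,0,0,0,0,0,0.05],[0,0,0,0,0,0,0.06],[0,0,-0.03,0,0,0,0.06],[0,0,-0.03,0,0,-0.07,0.06],[0,0,-0.02,0,0,-0.14,0.06],[0,0,0,0,0,-0.14,0.06],[0,0,0,0,0,-0.14,0.06],[0,0,0,0,0,-0.14,0.06]],
])

```text
clock: 16.05
tool_pos: [0.5087, 0.0622, 0.1561]
tcp_rot: [-3.058, 0.708, -0.008]
wrist_force: [0.2, 0.1, -0.0]
finger_gap: 0.682
```

```bash
python3 - <<'E'
from h import *
plan([.5088,.0588,.16],-.12)
E
```

```text
clock 16.05 d [ 0.0001 -0.0034  0.0039] w [-0.0025 -0.0047 -0.3351] rows 3
[0.001, 0.001, -0.001, -0.001, -0.002, -0.112]
[0.0, 0.001, -0.001, -0.001, -0.002, -0.112]
[0.0, 0.001, -0.001, -0.001, -0.002, -0.112]
```

Call:
arm_command([
  [[0.001,0.001,-0.001,-0.001,-0.002,-0.112,0.06],[0,0.001,-0.001,-0.001,-0.002,-0.112,0.06],[0,0.001,-0.001,-0.001,-0.002,-0.112,0.06],[0,0,0,0,0,0,0.06],[0,0,0,0,0,0,0.06],[0,0,0,0,0,0,0.06],[0,0,0,0,0,0,0.06],[0,0,0,0,0,0,0.06]],
])

```text
clock: 16.85
tool_pos: [0.5081, 0.0589, 0.1596]
tcp_rot: [3.138, -0.139, -0.001]
wrist_force: [-0.5, 0.0, 0.8]
finger_gap: 0.682
```

```bash
python3 - <<'E'
from h import *
o,im=shot('wrist','w15');print(o['tool_pos'],yaw(o))
E
```

```text
[0.50813705 0.05894326 0.15960601] -0.08878880487843248
```

View pics/w15.png

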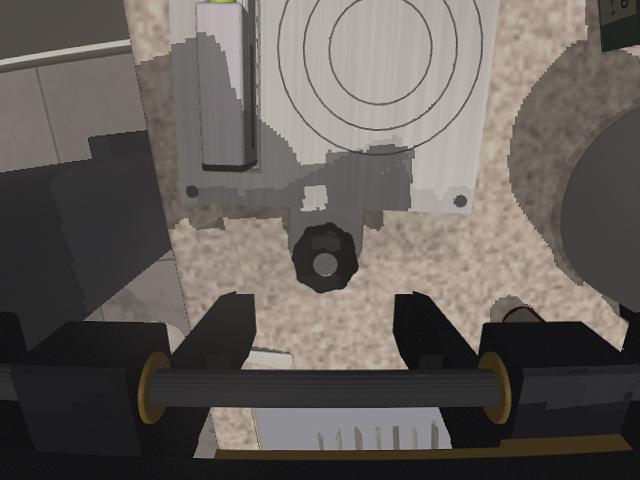

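The vial is just above the frame, so I shift towards it.

Call:
arm_command([
  [[-0.02,-0.04,0,0,0,0.01,0.06],[-0.02,-0.04,0,0,0,0.01,0.06],[0,-0.01,0,0,0,0,0.06],[0,0,0,0,0,0,0.06],[0,0,0,0,0,0,0.06]],
])

```text
clock: 17.4
tool_pos: [0.4774, 0.1536, 0.1596]
tcp_rot: [3.136, -0.178, 0.001]
wrist_force: [0.4, -0.7, 0.1]
finger_gap: 0.684
```

```bash
python3 - <<'E'
from h import *
o,im=shot('wrist','w16');print(o['tool_pos'],yaw(o))
crop(im,230,20,430,170,4,'c18')
E
```

```text
[0.47741511 0.15355774 0.15964666] -0.11369184656920507
```

View pics/w16.png

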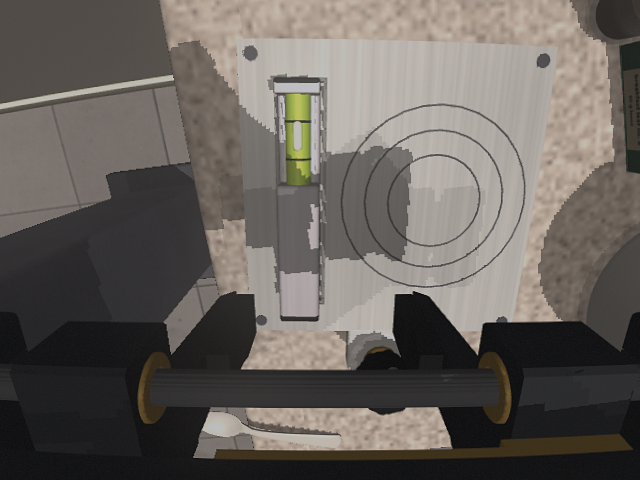

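View pics/c18.png

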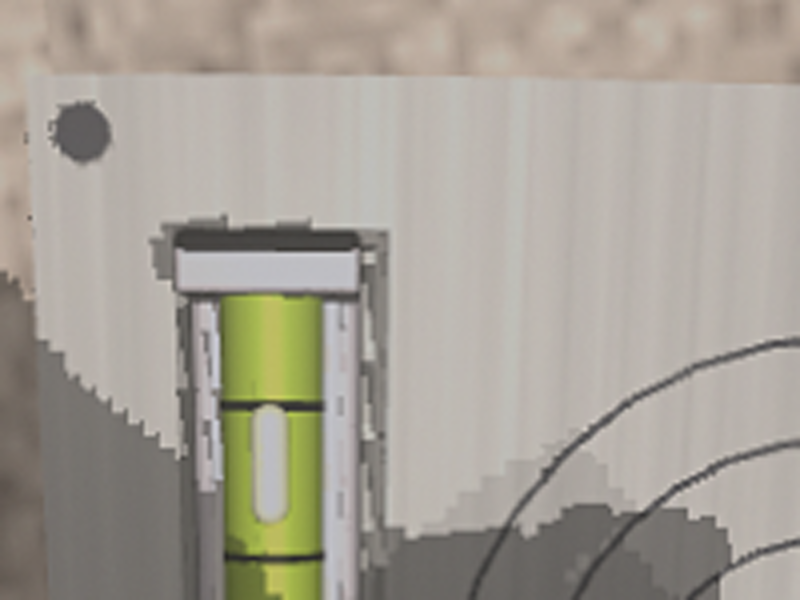

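The bubble's centre is 2.4 mm towards the far end (crop row 463; the middle between the lines is row 481). About 0.65 rad more clockwise is needed.

```bash
python3 - <<'E'
from h import *
plan([.5086,.0595,.112],.25,n=4)
E
```

```text
clock 17.45 d [ 0.031  -0.0937 -0.0476] w [ 0.001  -0.0008 -0.3646] rows 4
[0.01, 0.022, 0.012, 0.0, 0.0, -0.091]
[0.008, 0.023, 0.012, 0.0, 0.0, -0.091]
[0.006, 0.024, 0.012, 0.0, 0.0, -0.091]
[0.004, 0.024, 0.012, 0.0, 0.0, -0.091]
```

Call:
arm_command([
  [[0.01,0.022,0.008,0,0,-0.091,0.06],[0.008,0.023,0.012,0,0,-0.091,0.06],[0.006,0.024,0.012,0,0,-0.091,0.06],[0.004,0.024,0.012,0,0,-0.091,0.06],[0,0,0,0,0,0,0.06],[0,0,0,0,0,0,0.06]],
])

```text
clock: 18.05
tool_pos: [0.5112, 0.0488, 0.1144]
tcp_rot: [3.113, 0.393, 0.003]
wrist_force: [-0.2, 0.4, -0.3]
finger_gap: 0.683
```

```bash
python3 - <<'E'
from h import *
plan([.5086,.0595,.0725],.25,n=2,prec=4)
E
```

```text
clock 18.05 d [-0.0026  0.0107 -0.0419] w [ 0.0042 -0.0015  0.001 ] rows 2
[0.0, -0.0056, 0.0209, 0.0021, -0.0007, 0.0005]
[0.0001, -0.0056, 0.021, 0.0021, -0.0007, 0.0005]
```

Call:
arm_command([
  [[0,-0.01,0.0,0.004,-0.001,0,0.06],[0,0,0,0,0,0,0.06],[0,0,0,0,0,0,0.06]],
])

```text
clock: 18.35
tool_pos: [0.5084, 0.061, 0.1155]
tcp_rot: [-3.116, -0.391, -0.003]
wrist_force: [-0.3, -1.1, -0.2]
finger_gap: 0.678
```

```bash
python3 - <<'E'
from h import *
plan([.5086,.0595,.0725],.25,n=2,prec=4)
E
```

```text
clock 18.35 d [ 0.0002 -0.0015 -0.043 ] w [-0.0007 -0.0018 -0.0004] rows 2
[-0.0001, 0.0008, 0.0215, -0.0003, -0.0009, -0.0002]
[-0.0001, 0.0008, 0.0215, -0.0003, -0.0009, -0.0002]
```

Call:
arm_command([
  [[0,0.001,0.022,0,-0.001,0,0.06],[0,0.0005,0.021,0,-0.001,0,0.055],[0,0,0,0,0,0,0.055],[0,0,0,0,0,0,0.02],[0,0,0,0,0,0,0.02],[0,0,0,0,0,0,0.02],[0,0,0,0,0,0,0.02],[0,0,0,0,0,0,0.02]],
])

```text
clock: 19.15
tool_pos: [0.508, 0.0634, 0.0746]
tcp_rot: [-3.115, -0.398, -0.002]
wrist_force: [0.3, 0.1, -9.4]
finger_gap: 0.412
```

Call:
arm_command([
  [[0,0,0,0,0,0,0.02],[0,0,0,0,0,0,0.02]],
])

```text
clock: 19.35
tool_pos: [0.5081, 0.0634, 0.0746]
tcp_rot: [-3.115, -0.398, -0.002]
wrist_force: [-0.4, 0.2, -8.0]
finger_gap: 0.404
```

```bash
python3 - <<'E'
from h import *
o=r.get_obs();print(yaw(o),o['tool_pos'],o['finger_gap'])
E
```

```text
0.2543134638362119 [0.50806607 0.06336565 0.07458488] 0.4036928863484418
```

Call:
arm_command([
  [[0,0,0,0,0,0.08,0.02],[0,0,0,0,0,0.12,0.02],[0,0,0,0,0,0.12,0.02],[0,0,0,0,0,0.12,0.02],[0,0,0,0,0,0.12,0.02],[0,0,0,0,0,0.09,0.02],[0,0,0,0,0,0,0.02]],
])

```text
clock: 20.05
tool_pos: [0.5099, 0.0634, 0.0746]
tcp_rot: [-3.07, 0.653, -0.006]
wrist_force: [0.2, -0.2, -8.2]
finger_gap: 0.408
```

```bash
python3 - <<'E'
from h import *
o=r.get_obs();print(yaw(o),o['tool_pos'],o['finger_gap'],o['wrist_force'],o['moment'])
E
```

```text
-0.41906399653845583 [0.50988591 0.06338022 0.07459766] 0.4084087613183863 [ 0.23929613 -0.21042936 -8.23683964] [-0.13279363 -0.10531224 -0.08503475]
```

Call:
arm_command([
  [[0,0,0,0,0,0,0.05],[0,0,0,0,0,0,0.06],[0,0,-0.03,0,0,0,0.06],[0,0,-0.03,0,0,-0.07,0.06],[0,0,-0.02,0,0,-0.14,0.06]],
])

```text
clock: 20.55
tool_pos: [0.5102, 0.0644, 0.1575]
tcp_rot: [-3.124, 0.304, -0.007]
wrist_force: [1.3, 1.3, 0.2]
finger_gap: 0.683
```

```bash
python3 - <<'E'
from h import *
plan([.467,.175,.15],-.124)
E
```

```text
clock 20.55 d [-0.0432  0.1106 -0.0075] w [-0.0033 -0.0044 -0.0699] rows 3
[-0.021, -0.033, 0.003, -0.001, -0.001, -0.023]
[-0.02, -0.034, 0.003, -0.001, -0.001, -0.023]
[-0.02, -0.034, 0.002, -0.001, -0.001, -0.023]
```

Call:
arm_command([
  [[-0.021,-0.033,0.003,-0.001,-0.001,-0.023,0.02],[-0.02,-0.034,0.003,-0.001,-0.001,-0.023,0.0],[-0.018,-0.028,0,-0.001,-0.001,-0.023,0.0],[0,0,0,0,0,0,0],[0,0,0,0,0,0,0],[0,0,0,0,0,0,0],[0,0,0,0,0,0,0],[0,0,0,0,0,0,0]],
])

```text
clock: 21.35
tool_pos: [0.4751, 0.1692, 0.1597]
tcp_rot: [-3.131, 0.184, -0.03]
wrist_force: [0.1, 0.1, 0.1]
finger_gap: 0.008
```

```bash
python3 - <<'E'
from h import *
o,im=shot('wrist','w17');print(o['tool_pos'],yaw(o),o['finger_gap'])
crop(im,250,100,400,240,5,'c19')
E
```

```text
[0.47508506 0.1691659  0.15966218] -0.11777078504773102 0.008338190786690174
```

View pics/w17.png

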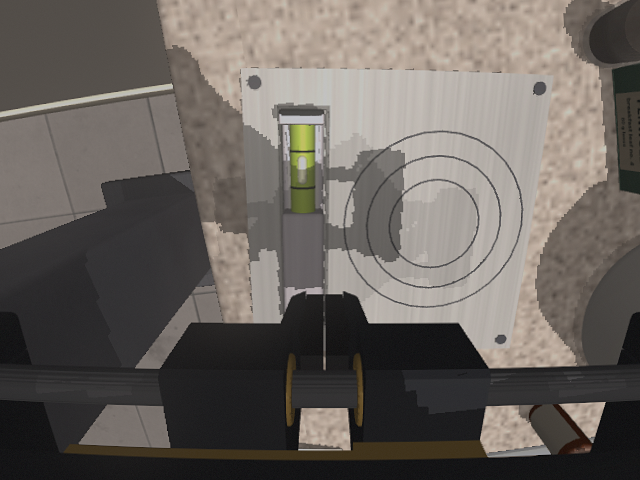

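View pics/c19.png

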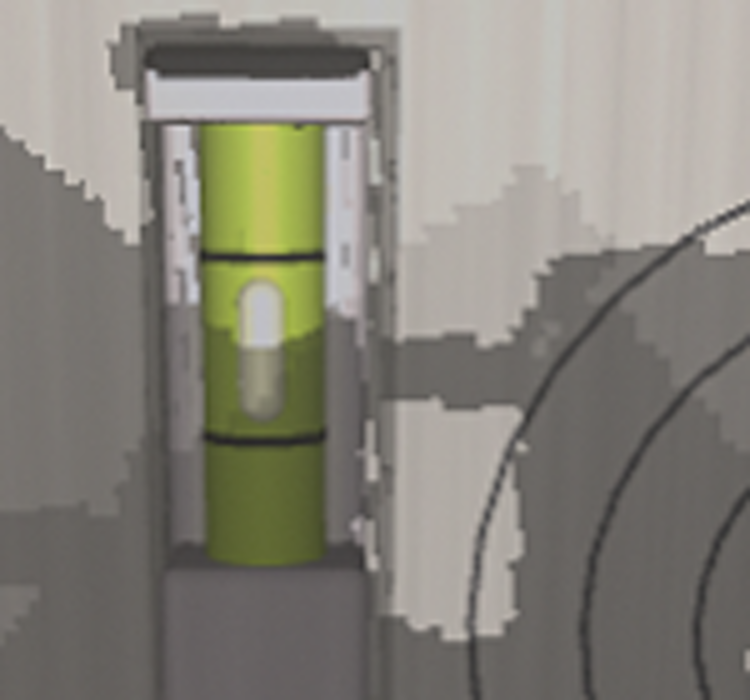

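The bubble spans crop rows 279-421 between lines at 256 and 438, so it is centred within about 0.3 mm. Next I press at the middle of the level.

```bash
python3 - <<'E'
from h import *
plan([.4662,.185,.125],-.124,n=2,prec=4)
E
```

```text
clock 21.4 d [-0.0089  0.0159 -0.0346] w [-0.0064 -0.019   0.0061] rows 2
[-0.0057, -0.0073, 0.0173, -0.0032, -0.0095, 0.0031]
[-0.0055, -0.0073, 0.0173, -0.0032, -0.0095, 0.0031]
```

Call:
arm_command([
  [[-0.0057,-0.0073,0.0173,-0.003,-0.01,0.003,0],[-0.0055,-0.0073,0.0173,-0.003,-0.01,0.003,0],[0,0,0,0,0,0,0],[0,0,0,0,0,0,0]],
])

```text
clock: 21.8
tool_pos: [0.468, 0.1827, 0.1246]
tcp_rot: [3.135, -0.202, 0.001]
wrist_force: [0.8, 0.0, 0.0]
finger_gap: 0.007
```

```bash
python3 - <<'E'
from h import *
plan([.4662,.185,.11],-.124,n=1,prec=4)
E
```

```text
clock 21.8 d [-0.0018  0.0023 -0.0146] w [ 0.0003 -0.0004 -0.0048] rows 1
[-0.002, -0.002, 0.0146, 0.0003, -0.0004, -0.0048]
```

Call:
arm_command([
  [[-0.002,-0.002,0.014,0,0,-0.005,0],[0,0,0,0,0,0,0],[0,0,0,0,0,0,0]],
])

```text
clock: 22.1
tool_pos: [0.4673, 0.1841, 0.1107]
tcp_rot: [3.135, -0.196, 0.004]
wrist_force: [-0.4, -0.3, -0.2]
finger_gap: 0.006
```

```bash
python3 - <<'E'
from h import *
plan([.4662,.185,.10],-.124,n=1,prec=4)
o,im=shot('wrist','w18');crop(im,250,130,400,330,4,'c20')
E
```

```text
clock 22.1 d [-0.0011  0.0009 -0.0107] w [-0.0001 -0.0025 -0.001 ] rows 1
[-0.0013, -0.0008, 0.0107, -0.0001, -0.0025, -0.001]
```

View pics/c20.png

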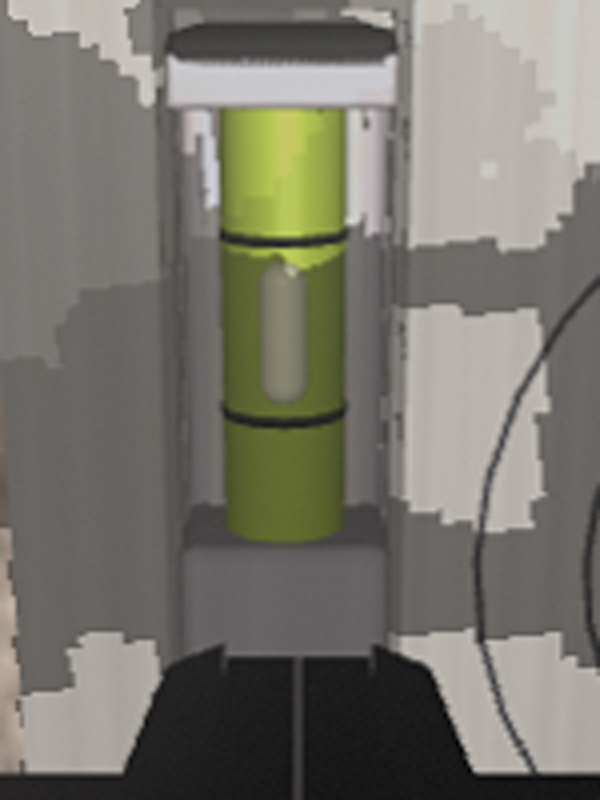

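Call:
arm_command([
  [[-0.0013,-0.001,0.008,0,-0.002,-0.001,0],[0,0,0,0,0,0,0],[0,0,0.002,0,0,0,0],[0,0,0,0,0,0,0]],
])

```text
clock: 22.55
tool_pos: [0.4664, 0.1852, 0.1004]
tcp_rot: [-3.135, 0.195, -0.002]
wrist_force: [1.0, 0.6, 0.7]
finger_gap: 0.005
```

Call:
arm_command([
  [[0,0,0.0015,0,0,0,0],[0,0,0,0,0,0,0]],
])

```text
clock: 22.75
tool_pos: [0.4669, 0.1854, 0.1006]
tcp_rot: [-3.136, 0.195, -0.003]
wrist_force: [-1.0, 0.4, 0.3]
finger_gap: 0.005
```

Call:
arm_command([
  [[0,0,0.003,0,0,0,0]],
])

```text
clock: 22.85
tool_pos: [0.4675, 0.1855, 0.0999]
tcp_rot: [3.135, -0.196, 0.005]
wrist_force: [-14.9, -7.5, 59.8]
finger_gap: 0.006
```

Call:
arm_command([
  [[0,0,0.003,0,0,0,0]],
])

```text
clock: 22.95
tool_pos: [0.4676, 0.1855, 0.0999]
tcp_rot: [3.133, -0.196, 0.005]
wrist_force: [-14.6, -7.5, 53.4]
finger_gap: 0.005
```

Stiff contact: 3 mm of push gives about 55 N. I back off and settle at roughly half of that, with less sideways load.

Call:
arm_command([
  [[0,0,-0.002,0,0,0,0],[-0.0012,0,0,0.001,-0.002,0,0],[0,0,0,0,0,0,0]],
])

```text
clock: 23.25
tool_pos: [0.4669, 0.1861, 0.1034]
tcp_rot: [3.135, -0.196, 0.006]
wrist_force: [-0.2, -0.5, -0.4]
finger_gap: 0.003
```

Call:
arm_command([
  [[0,0,0.002,0,0,0,0],[-0.0004,0,0.0015,0,0,0,0]],
])

```text
clock: 23.45
tool_pos: [0.4668, 0.186, 0.1]
tcp_rot: [3.135, -0.196, 0.006]
wrist_force: [-6.3, -3.3, 31.4]
finger_gap: 0.001
```

```bash
python3 - <<'E'
from h import *
for i in range(32):
    if i%8==0: o=r.get_obs();print(o['clock'],o['wrist_force'].round(1),o['tool_pos'].round(4))
    im=optics.capture('wrist')
o,im=shot('wrist','w19');print(o['clock'],o['wrist_force'].round(1),o['tool_pos'].round(4))
crop(im,250,130,400,330,4,'c21')
E
```

```text
23.45 [-6.3 -3.3 31.4] [0.4668 0.186  0.1   ]
23.85 [-1.7 -1.9 12.2] [0.4667 0.186  0.1001]
24.25 [-2.8 -0.8 12.5] [0.4667 0.186  0.1001]
24.65 [-3.2 -1.1 12.1] [0.4667 0.186  0.1001]
25.05 [-2.7 -2.1 13.2] [0.4667 0.186  0.1001]
```

View pics/c21.png

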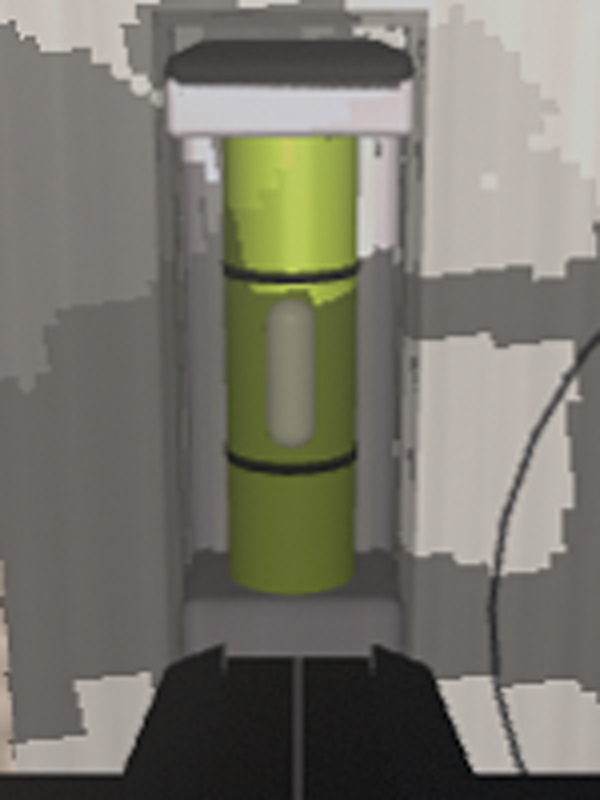

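View pics/w19.png

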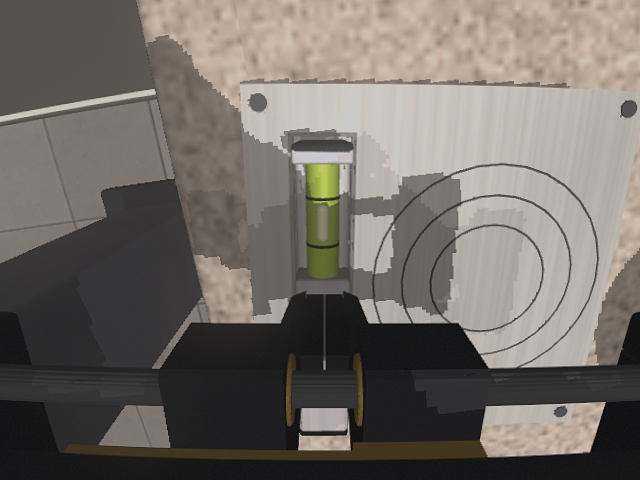

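The bubble is at crop rows 297-447 with the lines at 277 and 468, so it is centred. The steady push is about 12.5 N; I raise it a little.

Call:
arm_command([
  [[-0.0003,0,0.0025,0,0,0,0]],
])

```text
clock: 25.2
tool_pos: [0.4669, 0.186, 0.0999]
tcp_rot: [3.134, -0.197, 0.007]
wrist_force: [-13.3, -7.7, 60.3]
finger_gap: 0.004
```

```bash
python3 - <<'E'
from h import *
for i in range(30):
    if i%6==0: o=r.get_obs();print(o['clock'],o['wrist_force'].round(1),o['tool_pos'].round(4))
    im=optics.capture('wrist')
o,im=shot('wrist','w20');print(o['clock'],o['wrist_force'].round(1),o['tool_pos'].round(4))
crop(im,250,130,400,330,4,'c22')
o,im=shot('scene','s20');crop(im,220,80,400,260,4,'c23')
E
```

```text
25.2 [-13.3  -7.7  60.3] [0.4669 0.186  0.0999]
25.5 [-10.   -5.4  37.1] [0.4668 0.186  0.1   ]
25.8 [-9.2 -5.8 36.2] [0.4668 0.186  0.1   ]
26.1 [-9.4 -5.3 37. ] [0.4668 0.186  0.1   ]
26.4 [-9.1 -4.2 37.3] [0.4668 0.186  0.1   ]
26.7 [-9.3 -5.5 37.2] [0.4668 0.186  0.1   ]
```

View pics/c22.png

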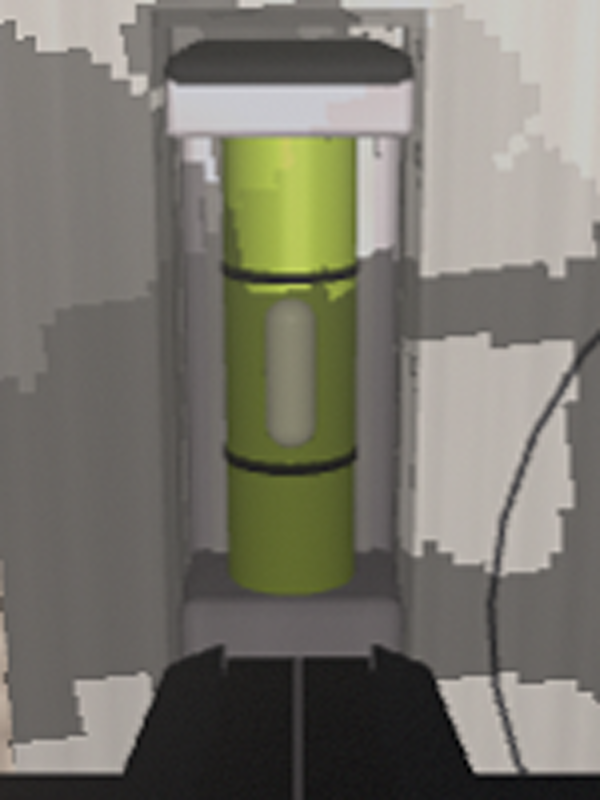

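View pics/c23.png

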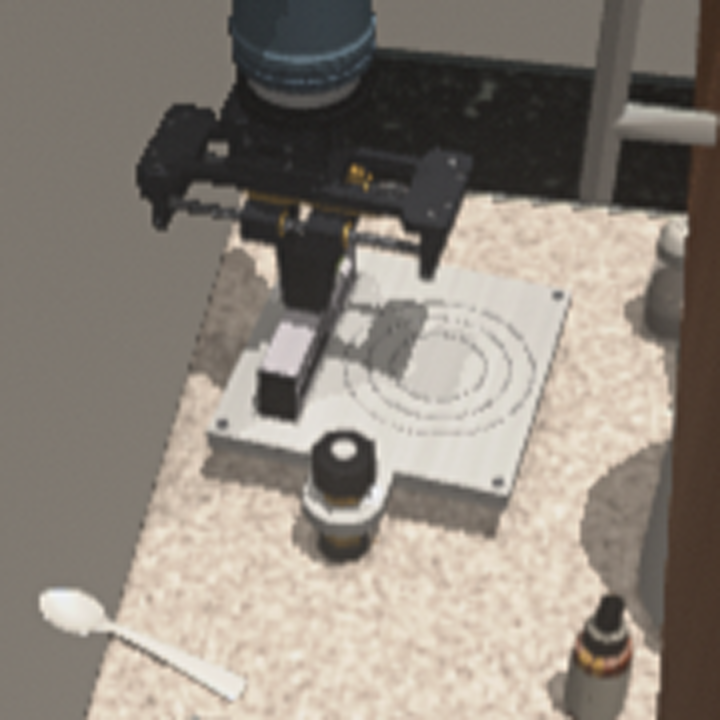

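Bubble centred with a steady push of 37 N. I ease this to about 25 N for margin, then hand in.

Call:
arm_command([
  [[-0.0002,0,0.0019,0,0,0,0]],
])

```text
clock: 26.9
tool_pos: [0.4667, 0.1861, 0.1]
tcp_rot: [3.133, -0.197, 0.008]
wrist_force: [-8.1, -3.0, 26.5]
finger_gap: 0.001
```

```bash
python3 - <<'E'
from h import *
for i in range(12):
    im=optics.capture('wrist')
o,im=shot('wrist','w21');print(o['clock'],o['wrist_force'].round(1),o['tool_pos'].round(4))
crop(im,250,130,400,330,4,'c24')
E
```

```text
27.5 [-7.8 -3.2 32. ] [0.4668 0.186  0.1   ]
```

View pics/c24.png

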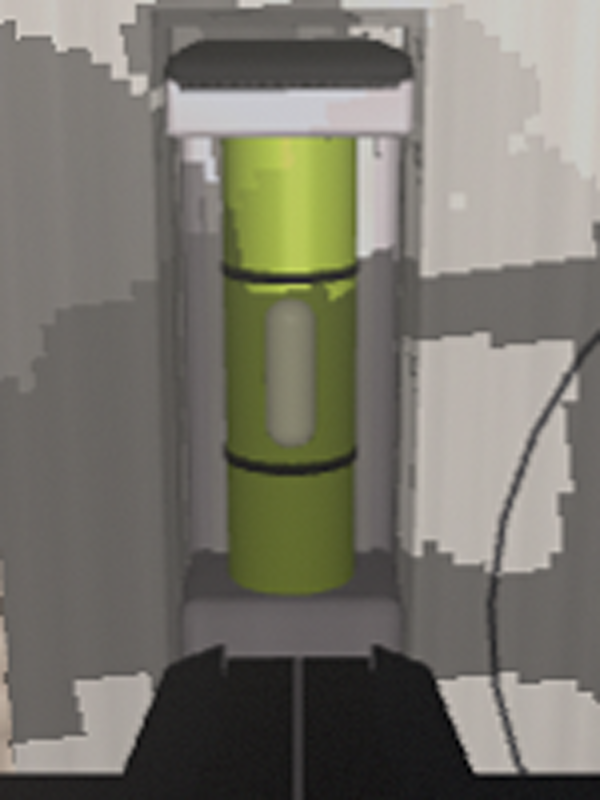

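The bubble is still centred and the push is steady at 32 N, so I hand in.

```bash
python3 -c "
from cell import r
print(r.finish_job())"
```

```text
the job is handed in; nothing more can be done
None
```

The level is home in the pocket, the bubble is centred, and the job was handed in at 27.5 s with the closed fingers still pressing on the level.

- **Placing:** I gripped the level at its middle, lowered it into the pocket until it touched the floor, and let go. The pictures show it inside the pocket's walls at both ends.
- **Levelling:** I turned the knob clockwise by about 2.54 rad. The bubble was still 2.4 mm off, so I regripped and turned 0.67 rad more.
- **Last checks:** the bubble's centre was within about 0.3 mm of midway between the black lines, before and during the press. The steady push was about 32 N down, with about 8 N sideways from friction.
- **Pressing force:** the fingers briefly pressed with about 60 N twice while I set the push. That is below the 120 N wrist limit. It is above 40 N, but I took that limit to apply to the arm and gripper body rather than the fingertips.
- **Disagreements:** the wrist camera's stated calibration shifted by about 1.7 mm during the job. I therefore aligned the level to the pocket by their positions in the same picture. On the second grip of the knob the measured centre was off by about 4 mm, but the knob turned as expected.

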